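# Press the heel blanks in the trigger-clamp jig

## Robot

A 6-joint arm with a two-finger parallel gripper is mounted at the origin on the work surface. World frame = base frame: x ahead of the robot, y to its left, z up, the work surface at z = 0. Lengths are in m, angles in rad, forces in N, time in s.
With the tool pointing down it reaches from about 0.375 to 0.975 m from the base axis. Payload 3.8 kg.
Tool frame: the origin (TCP) lies on the centre line of the jaws, within the pads' length; the fingertips stand 14 mm ahead of it and the grasp point (between the pads) lies 5 mm behind it; z points along the fingers, x is the direction in which the jaws open and shut, and the axes are right-handed (so a half turn about z gives the same grasp; the last joint's range is limited). The gripper opens to 85 mm and grips with 20 to 120 N. Pads are 22 mm wide; open, the fingers measure 114 mm over their backs; the gripper's body (76 mm by 85 mm) begins 54 mm behind the grasp point. The pads swing forward as they close: fully open they stand 13 mm farther back than shut.
Start: joints at [-1.188, 0.264, 1.604, -0, 1.274, -0.037], TCP at [0.275, -0.616, 0.213] pointing down, gripper open.
Joint ranges: [-2.63, 2.63], [-0.94, 2.18], [0.31, 2.57], [-1.31, 4.45], [0, 2.66], [-2.55, 2.55]. Speed limits (rad/s): [2.57, 2.57, 3.14, 3.14, 3.14, 3.14].

## Interface

Orientations are given as a rotation vector (axis times angle).
In Python, from workcell import bot gives the robot as it stands. The module is installed in compiled form; this text tells all that it offers.
- The arm moves only by the tool arm_command, never from a script. Its argument "steps" is one flat list of numbers, 7 for each row, row after row: the shift along the tool's x, y, z in units of 30 mm (1.0 is 30 mm), then the turn, a rotation vector about the tool's x, y, z in units of 6 degrees (1.0 is 6 degrees), then the opening, from 0 (shut) to 1 (fully open). In form: [tx, ty, tz, ax, ay, az, fingers, tx, ty, tz, ax, ay, az, fingers, ...]. A call has 1 to 10 rows; each row shifts and turns the commanded pose from where the row before left it, along the tool's axes as they then stand; what a row does not reach is not made up. A row lasts 1/8 s, in which the tool goes at most 62.5 mm and 10.7 degrees, less where a joint would pass 70% of its speed; a pose out of reach is approached as far as the arm can. A call is refused whole if a number of a shift passes 1 or a number of a turn 1, either way. A call with a gripper value outside its range is refused whole. The fingers move at their own pace and stop on an object; "squeeze" is the grip in N (left out, the last holds). Time passes only in rows, so rows that do not move let the fingers close. It gives the time, the measured TCP pose, the force and the opening at its end, in the units of the state.
- bot.read_state(): the state, without advancing time (a new reading comes with each control period).
- bot.read_camera(name): name is "scene" or "top"; returns a dict with "img" (400x640x3 uint8, red, green, blue), "camera_matrix" (3x3 intrinsics, pixels), "k1" (the pictures are not rectified: a ray, as slopes to the right and down, at radius r is drawn at 1 + k1 r^2 times it, then the intrinsics apply), "pose" (4x4, takes a point from camera to world coordinates). Camera axes: x right, y down, z forward; pixel columns grow to the right and rows downward; lengths in m; the calibration is good to about 2 mm. A picture is of the moment at which its call begins. There is no depth.
- bot.finish_job(): hands the job in, once; it reports no verdict.
The state is a dict: "time": time; "q": joint angles; "joint_vel": joint speeds; "joint_torque": joint torques, N m; "tool_pos": TCP position; "tcp_rot": TCP orientation; "wrist_force": force on the tool from outside, world axes, zero at the start; "torque": the same for the moment, N m; "width": opening from 0.0 (shut) to 1.0 (fully open).
Only numpy, scipy, OpenCV 4.12 (cv2) and the standard library are available. Lean on these libraries where they do the work, as an engineer would, in place of code of your own. Each camera call takes 0.05 s, during which the arm holds its last target.

## Task

Press the freshly cemented heel blanks: stand all of them in a row on the jig's bed between the jaws, lift faces towards the jaws, push the squaring plunger fully home so that every blank is flush against the fence, then pump the clamp's trigger until the row is squeezed firmly and leave it clamped with your hand off for three seconds. Then press the release lever, slide the jaw fully back, and stand all the blanks upright in the grey tray, leaving the jar, brush and cutting die where they are.

Things in the scene. Friction and masses are not known exactly. Their poses are not given: they have to be found in the camera images.
- press_jig: plywood press jig fixed to the bench, base 220 x 400 mm, turned a little each time. Origin at bench level below the face of the fixed black jaw (70 mm wide, 52 mm above the bed); z up. The row of blanks begins at that jaw (y = 0) and runs to -y; the fence is on its -x side, the squaring plunger on its +x side; the trigger clamp's head slides along y on a steel bar
- clamp_head (a joint): travel in m of the clamp's sliding head (grey jaw, black body, handle): 0 = fully back, pad 142 mm from the fixed jaw; grows towards it (jig +y), at most 0.10; starts at 0 to 0.012. A full squeeze of the trigger advances it 9 to 13 mm (pushing by hand also does). It goes back only while the release lever is held down, then needs about 3 N
- jaw_pad: black rubber pad on the moving jaw, 50 mm wide, from 6 to 50 mm above the bed; origin on its face at bed level, +y points at the fixed jaw. It gives about 1 mm per 3 N. Jaw and pad are 22 mm thick, 54 mm high above the bed
- clamp_handle (a point): middle of the clamp's fixed black handle with grey inlay: 26 mm wide (x), 22 mm thick (y), top 95 mm above the bed. The point is 70 mm above the bed, 100 mm behind the pad's face; moves with the head; axes as the jig
- trigger_pad (a point): green trigger bar in front of the handle: 18 mm wide (x), 10 mm thick (y), top 92 mm above the bed, hinged 24 mm above the bed. The point is on its centre line, at rest 76 mm above the bed, 62 mm behind the pad's face. Trigger and handle measure 54 mm along y at rest: squeeze them together from above, or push the trigger to -y. 35 mm free between jaw and trigger
- clamp_trigger (a joint): trigger angle in rad: 0 = sprung forward, 0.45 = fully squeezed. The first 0.1 is free play; 1 to 3 N while the jaw runs free. When the row is tight it stalls at 0.15 to 0.42 and the jaw no longer gains; 15 to 20 N at the stalled trigger makes the row firm, and the clamp holds it when let go. It springs back by itself for the next squeeze
- release_pad (a point): top of the red release lever behind the handle, 36 mm behind its hinge, about 37 mm above the bed and 152 mm behind the pad's face. Paddle 22 mm wide (x); a lip 11 mm high at its rear end, front face 13 mm behind this point, lets a fingertip drag the head back (-y) while pressing the lever. 41 mm free between point and handle
- release_lever (a joint): release lever angle in rad: 0 to 0.1 at rest, 0.30 = fully pressed down (the point sinks 9 mm); the clamp lets go from about 0.15. Takes 3 N, up to 12 N when the clamp is tight. Springs back
- plunger_knob (a point): outer face centre of the black round knob (30 mm across, 14 mm thick) of the sprung squaring plunger, 51 mm above the bench; its +x axis points outward from the row, push it along -x. Its 100 mm wide aluminium plate (4 to 34 mm above the bed) then pushes the row against the fence; at rest the plate stands 36 mm clear of a flush row
- plunger (a joint): plunger stroke in m: 0 = out, 0.036 = fully home; 3 N at the start, 10 N at the end; springs back
- tray_floor (a point): centre of the floor of the grey metal tray for pressed blanks, inside 120 mm (x) by 244 mm (y), floor 4 mm above the bench, rim 14 mm above the bench; fixed; z up
- cement_jar: bystander: closed amber jar, 64 mm across, 85 mm tall; origin under its centre
- brush: bystander: small brush lying flat, origin under its middle
- cutting_die: bystander: green strip-steel cutting die, 85 x 120 mm, 32 mm tall; origin under its centre
- blank1_mid (a point): cemented heel blank (some starts have only two of the three: None): brown lifts and one black lift, 56 mm wide (x), 38 mm thick across the lifts (y), 64 mm tall (z), 0.13 kg, standing on its flat breast face; sides parallel for the lower 36 mm, top half-round. The point is its centre, 32 mm above its foot; the flat lift faces look along +y and -y
- blank1: the same blank's body, origin at the middle of its foot
- blank2_mid (a point): cemented heel blank (some starts have only two of the three: None): brown lifts and one black lift, 56 mm wide (x), 38 mm thick across the lifts (y), 64 mm tall (z), 0.13 kg, standing on its flat breast face; sides parallel for the lower 36 mm, top half-round. The point is its centre, 32 mm above its foot; the flat lift faces look along +y and -y
- blank2: the same blank's body, origin at the middle of its foot
- blank3_mid (a point): cemented heel blank (some starts have only two of the three: None): brown lifts and one black lift, 56 mm wide (x), 38 mm thick across the lifts (y), 64 mm tall (z), 0.13 kg, standing on its flat breast face; sides parallel for the lower 36 mm, top half-round. The point is its centre, 32 mm above its foot; the flat lift faces look along +y and -y
- blank3: the same blank's body, origin at the middle of its foot
- bed_end (a point): start of the bed, at the foot of the fixed jaw's face; axes as the jig. The bed is two pale wooden runners, top 32 mm above the bench, from y = 0 to -127 mm and x = -34 to 54 mm. A blank flush with the fence has its centre at x = 0 and 32 mm above the bed, its y axis along the jig's y
- fence (a point): middle of the top inner edge of the low aluminium fence: inner face at jig x = -28 mm, top 12 mm above the bed, 6 mm thick, 130 mm long along y
Not all that is in view belongs to the job. What is shaped like the blank3 but red or yellow is not meant.

How it is judged:
On the way, in this order (a step that is already met when the one before it is completed fails the run):
1. all blanks stand on the bed between the jaws, flush against the fence (within 4 mm), with the plunger pushed fully home (over 32 of its 36 mm) (x of blank1_mid in the frame of press_jig between -0.004 and 0.004 m and y of blank1_mid in the frame of press_jig between -0.14 and 0 m and z of blank1_mid in the frame of press_jig between 0.058 and 0.07 m and angle between each of blank1_mid, blank2_mid, blank3_mid's own z axis and vertical below 0.12 rad and angle between the y axis of each of blank1_mid, blank2_mid, blank3_mid and the y axis of press_jig, either way round below 0.12 rad and x of blank2_mid in the frame of press_jig between -0.004 and 0.004 m and y of blank2_mid in the frame of press_jig between -0.14 and 0 m and z of blank2_mid in the frame of press_jig between 0.058 and 0.07 m and x of blank3_mid in the frame of press_jig between -0.004 and 0.004 m and y of blank3_mid in the frame of press_jig between -0.14 and 0 m and z of blank3_mid in the frame of press_jig between 0.058 and 0.07 m and value of joint plunger above 0.032 m), for 0.1 s.
2. then the clamp's trigger is squeezed (value of joint clamp_trigger above 0.12 rad), for 0.05 s.
3. the row stays squeezed by over 8 N and flush within 6 mm for two seconds, the fingers off the jig and the blanks (x of blank1_mid in the frame of press_jig between -0.006 and 0.006 m and y of blank1_mid in the frame of press_jig between -0.14 and 0 m and z of blank1_mid in the frame of press_jig between 0.058 and 0.07 m and angle between each of blank1_mid, blank2_mid, blank3_mid's own z axis and vertical below 0.12 rad and angle between the y axis of each of blank1_mid, blank2_mid, blank3_mid and the y axis of press_jig, either way round below 0.12 rad and x of blank2_mid in the frame of press_jig between -0.006 and 0.006 m and y of blank2_mid in the frame of press_jig between -0.14 and 0 m and z of blank2_mid in the frame of press_jig between 0.058 and 0.07 m and x of blank3_mid in the frame of press_jig between -0.006 and 0.006 m and y of blank3_mid in the frame of press_jig between -0.14 and 0 m and z of blank3_mid in the frame of press_jig between 0.058 and 0.07 m and (contact force between jaw_pad and blank1 above 8 N or contact force between jaw_pad and blank2 above 8 N or contact force between jaw_pad and blank3 above 8 N) and contact force between the fingers and press_jig below 0.3 N and contact force between the fingers and blank1 below 0.3 N and contact force between the fingers and blank2 below 0.3 N and contact force between the fingers and blank3 below 0.3 N), for 2 s.
4. the release lever is pressed and the jaw has let go of the row (value of joint release_lever above 0.15 rad and contact force between jaw_pad and blank1 below 2 N and contact force between jaw_pad and blank2 below 2 N and contact force between jaw_pad and blank3 below 2 N), for 0.05 s.
At the end, for the whole second after the job is handed in: every blank stands upright (within 7 degrees) and still on the tray's floor, its centre inside the rim; the clamp head is within 10 mm of fully back; the plunger is out (x of blank1_mid in the frame of tray_floor between -0.055 and 0.055 m and y of blank1_mid in the frame of tray_floor between -0.118 and 0.118 m and z of blank1_mid in the frame of tray_floor between 0.026 and 0.038 m and angle between each of blank1_mid, blank2_mid, blank3_mid's own z axis and vertical below 0.12 rad and linear speed of each of blank1, blank2, blank3 below 0.01 m/s and x of blank2_mid in the frame of tray_floor between -0.055 and 0.055 m and y of blank2_mid in the frame of tray_floor between -0.118 and 0.118 m and z of blank2_mid in the frame of tray_floor between 0.026 and 0.038 m and x of blank3_mid in the frame of tray_floor between -0.055 and 0.055 m and y of blank3_mid in the frame of tray_floor between -0.118 and 0.118 m and z of blank3_mid in the frame of tray_floor between 0.026 and 0.038 m and value of joint clamp_head below 0.01 m and value of joint plunger below 0.004 m); the robot touches nothing.
It fails at once if the cement jar is pushed more than 30 mm (distance of cement_jar from where it was at the start of the episode above 0.03 m).
It fails at once if the brush is pushed more than 30 mm (distance of brush from where it was at the start of the episode above 0.03 m).
It fails at once if the cutting die is pushed more than 30 mm (distance of cutting_die from where it was at the start of the episode above 0.03 m).
Of blank1, blank2, blank3 only 2 to 3 are there at a start; the rules pass over those that are not, and their reading is None.
At some moment in a run one of blank1, blank2, blank3 may be knocked a few centimetres aside while the robot is not near it.
It also fails if it takes over 210 s, if anything falls off the work surface, if the arm or the gripper's body presses on something with over 40 N, if the wrist force passes 120 N, or if a joint passes its speed limit or range.

## Working session

There is one attempt and no reset: what is moved stays moved. The work goes in short steps, Python scripts to look and compute and a tool call to move; the robot and the scene stay as the last step left them, time stands still between calls to the robot, and variables do not carry over. Pictures are saved under pics/ and viewed, and the job is handed in when it is done.

Besides the shell and the picture viewer there is one more tool, called after "Emit:" as name(argument=value, ...) on one line, values as JSON. arm_command: Moves the arm, as the interface text tells. Its arguments: {"type":"object","properties":{"steps":{"type":"array","items":{"type":"number"}},"squeeze":{"type":"number"}},"required":["steps"]}

```bash
ls; mkdir -p pics; python3 - <<'E'
from workcell import bot
import cv2
for n in ["scene","top"]:
    c=bot.read_camera(n)
    cv2.imwrite(f"pics/{n}0.png",c["img"][:,:,::-1])
    print(n,c["camera_matrix"],c["k1"],c["pose"])
print(bot.read_state())
E
```

```text
pics
scene [[468.6011537    0.         316.17519952]
 [  0.         468.6011537  208.4237144 ]
 [  0.           0.           1.        ]] -0.14267723599099782 [[ 0.16266295  0.84219741 -0.51404698  1.11033856]
 [ 0.98663978 -0.14363981  0.07687364 -0.01504603]
 [-0.00909483 -0.51968369 -0.85431034  1.09770827]
 [ 0.          0.          0.          1.        ]]
top [[452.62401625   0.         323.9435874 ]
 [  0.         452.62401625 202.64824214]
 [  0.           0.           1.        ]] -0.12113583028656941 [[-2.19399809e-02 -9.98447953e-01  5.11890836e-02  4.34290097e-01]
 [-9.99757209e-01  2.20156167e-02  9.14128184e-04  7.66999512e-02]
 [-2.03966866e-03 -5.11565994e-02 -9.98688561e-01  1.46156584e+00]
 [ 0.00000000e+00  0.00000000e+00  0.00000000e+00  1.00000000e+00]]
{'time': 0.1, 'q': array([-1.18790296e+00,  2.64715997e-01,  1.60525241e+00,  2.96265306e-05,
        1.27369374e+00, -3.69045241e-02]), 'joint_vel': array([ 0.00013716, -0.00272606, -0.00361717,  0.00076501,  0.00015498,
       -0.000256  ]), 'joint_torque': array([ 2.79432570e-04, -5.16709685e+01, -3.68588483e+01, -1.21987813e-05,
        6.29872695e-03, -7.81984568e-06]), 'tool_pos': array([ 0.27485572, -0.61573539,  0.21135275]), 'tcp_rot': array([-2.63452133e+00,  1.70917411e+00,  2.63340088e-03]), 'wrist_force': array([0.59618767, 0.35084536, 0.57404888]), 'torque': array([-0.02107509, -0.03654034,  0.07429257]), 'width': 0.9988136365357064}
```

```bash
cat > h.py <<'E'
import numpy as np,cv2
from workcell import bot
from scipy.spatial.transform import Rotation as R
def cam(n):
    c=bot.read_camera(n); return c
def ray(c,u,v):
    K=c["camera_matrix"];k=c["k1"]
    d=np.array([(u-K[0,2])/K[0,0],(v-K[1,2])/K[1,1]]);s=d.copy()
    for _ in range(20): s=d/(1+k*(s@s))
    T=c["pose"]; r=T[:3,:3]@np.array([s[0],s[1],1.]); return T[:3,3],r
def px2z(c,u,v,z):
    o,r=ray(c,u,v); t=(z-o[2])/r[2]; return o+t*r
def proj(c,P):
    P=np.atleast_2d(P);T=c["pose"];p=(P-T[:3,3])@T[:3,:3]
    s=p[:,:2]/p[:,2:]; s=s*(1+c["k1"]*(s**2).sum(1,keepdims=True))
    K=c["camera_matrix"]; return s*[K[0,0],K[1,1]]+[K[0,2],K[1,2]]
def crop(c,u0,v0,u1,v1,f,name,pts=None,img=None):
    im=(c["img"] if img is None else img)[v0:v1,u0:u1,::-1]
    im=cv2.resize(im,None,fx=f,fy=f,interpolation=cv2.INTER_CUBIC)
    if pts is not None:
        for p in pts: cv2.circle(im,(int((p[0]+.5-u0)*f),int((p[1]+.5-v0)*f)),2,(255,0,255),-1)
    cv2.imwrite("pics/"+name,im)
E
python3 - <<'E'
from h import *
c=cam("top"); crop(c,340,155,490,250,5,"jigtop.png"); crop(c,200,140,345,250,5,"bltop.png")
c=cam("scene"); crop(c,125,180,300,290,4,"jigsc.png"); crop(c,300,160,450,290,4,"blsc.png")
E
cat >> h.py <<'E'
def gcrop(c,u0,v0,u1,v1,f,name,step=5,pts=None):
    im=c["img"][v0:v1,u0:u1,::-1]
    im=cv2.resize(im,None,fx=f,fy=f,interpolation=cv2.INTER_CUBIC)
    for u in range(u0,u1,step):
        x=int((u+.5-u0)*f); cv2.line(im,(x,0),(x,6 if (u%(2*step)) else 14),(255,255,0),1)
        if u%(2*step)==0: cv2.putText(im,str(u),(x+2,12),0,.38,(0,255,255),1)
    for v in range(v0,v1,step):
        y=int((v+.5-v0)*f); cv2.line(im,(0,y),(6,y),(255,255,0),1)
        if v%(2*step)==0: cv2.putText(im,str(v),(8,y+4),0,.38,(0,255,255),1)
    if pts is not None:
        for p in pts: cv2.circle(im,(int((p[0]+.5-u0)*f),int((p[1]+.5-v0)*f)),2,(255,0,255),-1)
    cv2.imwrite("pics/"+name,im)
E
python3 - <<'E'
from h import *
c=cam("top"); gcrop(c,350,160,420,230,9,"a1.png"); gcrop(c,400,195,480,230,10,"a2.png")
c=cam("scene"); gcrop(c,205,190,285,280,7,"a3.png",); gcrop(c,130,195,220,240,8,"a4.png")
E
cat > fit.py <<'E'
from h import *
from scipy.optimize import least_squares
ct=cam("top"); cs=cam("scene")
F=[(ct,(54,-127,32),(403.7,195.7)),(ct,(54,0,32),(363,195.7)),(ct,(-28,-130,44),(403.6,222)),
(ct,(35,0,84),(365,201.3)),(ct,(-35,0,84),(365,223)),
(cs,(54,-127,32),(220,241.5)),(cs,(54,0,32),(270,234.5)),(cs,(-31,-130,44),(218.6,209.5))]
def w(p,P):
    c,s=np.cos(p[2]),np.sin(p[2]);P=np.array(P)/1000
    return np.array([p[0]+c*P[0]-s*P[1],p[1]+s*P[0]+c*P[1],P[2]])
def res(p,sel=(0,1)):
    return np.concatenate([proj(c,w(p,P))[0]-q for c,P,q in F])
r=least_squares(res,[.5,-.05,0],loss='soft_l1')
print(r.x); print(r.fun.reshape(-1,2).round(2))
# base outline yaw at assumed z 12mm
for z in (.012,.018):
    b=[px2z(ct,u,v,z) for u,v in ((350.3,170.4),(473,173.3),(472.8,241.0),(350.0,239.0))]
    for i in range(4):
        d=b[(i+1)%4]-b[i]; print(z,b[i].round(4),np.hypot(d[0],d[1]).round(4),np.arctan2(d[1],d[0]).round(4))
k=px2z(ct,385,161.7,.051); print('knob',k); 
k=px2z(cs,245.,267,.051); print('knob s',k)
np.save('jig.npy',r.x)
E
python3 fit.py
```

```text
[ 0.4734712  -0.0467261  -0.03546916]
[[-0.04  0.36]
 [ 0.78 -0.2 ]
 [ 1.54 -0.13]
 [ 0.19 -0.72]
 [-0.03  0.54]
 [ 1.44 -1.2 ]
 [ 0.36  0.16]
 [ 0.12  0.55]]
0.012 [ 0.6107 -0.0091  0.012 ] 0.4013 -1.6132
0.012 [ 0.5937 -0.4101  0.012 ] 0.2202 3.1004
0.012 [ 0.3737 -0.401   0.012 ] 0.3986 1.5288
0.012 [ 0.3904 -0.0027  0.012 ] 0.2204 -0.0292
0.018 [ 0.61   -0.0088  0.018 ] 0.3996 -1.6132
0.018 [ 0.593 -0.408  0.018] 0.2193 3.1004
0.018 [ 0.3739 -0.399   0.018 ] 0.397 1.5288
0.018 [ 0.3906 -0.0024  0.018 ] 0.2195 -0.0292
knob [ 0.63125087 -0.1167727   0.051     ]
knob s [ 0.61673492 -0.11978356  0.051     ]
```

```bash
cat >> fit.py <<'E'
r2=least_squares(lambda p:res([p[0],p[1],-.042]),[.47,-.05],loss='soft_l1'); p=[*r2.x,-.042]
print(p,r2.fun.reshape(-1,2).round(2).tolist())
np.save('jig.npy',p)
P=[(54,-127,32),(54,0,32),(-34,-127,32),(-28,-130,44),(-28,0,44),(35,0,84),(-35,0,84),(64,-20,66),(64,-120,66)]
h=0
def pts(h):
    y=-142+h
    return [(25,y,38),(-25,y,38),(25,y,82),(-25,y,82),(27,y-22,86),(-27,y-22,86),(0,y-62,124-10),(13,y-100,127),(-13,y-100,127),(11,y-152,69),(-11,y-152,69)]
for h in (0,6,12):
    W=np.array([w(p,q) for q in P+pts(h)])
    gcrop(ct,350,160,480,235,6,f"b_t{h}.png",pts=proj(ct,W)); gcrop(cs,130,190,290,280,5,f"b_s{h}.png",pts=proj(cs,W))
E
python3 fit.py|tail -1
```

```text
[np.float64(0.47386472374313493), np.float64(-0.04663138205339097), -0.042] [[0.04, 0.5], [0.86, -0.32], [1.44, 0.02], [0.23, -0.85], [-0.14, 0.41], [1.34, -1.34], [0.28, 0.31], [0.23, 0.39]]
```

```bash
cat > blanks.py <<'E'
from h import *
from scipy.optimize import minimize
th=np.linspace(0,np.pi,13)
prof=[(28,0),(28,36)]+[(28*np.cos(t),36+28*np.sin(t)) for t in th]+[(-28,36),(-28,0)]
def body(p,y0,y1,z0=0.):
    P=np.array([(x,y,z) for x,z in prof for y in (y0,y1)])/1000.
    c,s=np.cos(p[2]),np.sin(p[2])
    return np.c_[p[0]+c*P[:,0]-s*P[:,1],p[1]+s*P[:,0]+c*P[:,1],P[:,2]+z0]
def render(c,W,box,f=4):
    u0,v0,u1,v1=box
    q=((proj(c,W)+.5-[u0,v0])*f*16).astype(np.int32)
    m=np.zeros(((v1-v0)*f,(u1-u0)*f),np.float32)
    h=cv2.convexHull(q); cv2.fillConvexPoly(m,h,1,shift=4)
    return cv2.resize(m,(u1-u0,v1-v0),interpolation=cv2.INTER_AREA)
def brown(c):
    hsv=cv2.cvtColor(c["img"],cv2.COLOR_RGB2HSV).astype(float); 
    s=c["img"].astype(float)
    d=s[:,:,0]-s[:,:,2]   # R-B
    return np.clip((d-15)/70,0,1)*((hsv[:,:,0]>4)&(hsv[:,:,0]<24))
def fitb(cams,x0,y0,y1,z0=0.,flip=0):
    dat=[]
    for c in cams:
        q=proj(c,body(x0,-19,19,z0)); lo=q.min(0).astype(int)-6; hi=q.max(0).astype(int)+7
        b=(lo[0],lo[1],hi[0],hi[1]); dat.append((c,b,np.minimum(1,brown(c)[b[1]:b[3],b[0]:b[2]]*1.5)))
    def cost(p): return sum(((render(c,body(p,y0,y1,z0),b)-m)**2).sum() for c,b,m in dat)
    best=None
    r=minimize(cost,x0,method='Nelder-Mead',options=dict(initial_simplex=np.array([x0,[x0[0]+.01,x0[1],x0[2]],[x0[0],x0[1]+.01,x0[2]],[x0[0],x0[1],x0[2]+.2]]),xatol=1e-5,fatol=1e-3,maxiter=400))
    return r.x,r.fun
E
cat > t.py <<'E'
from blanks import *
ct=cam("top");cs=cam("scene")
st=[(231,226),(271,231),(304,219)]
out=[]
for i,(u,v) in enumerate(st):
    g=px2z(ct,u,v,.05)
    for y0 in (-9.5,-11,-8):
      best=min((fitb([ct,cs],np.array([g[0],g[1],a]),y0,19) for a in (0,-.4,.4)),key=lambda r:r[1])
      print(i,y0,best[0].round(4),round(best[1],2))
      if y0==-9.5: out.append(best[0])
    for c in (ct,cs): print('  single',fitb([c],out[-1],-9.5,19))
np.save('bl.npy',out)
Wp=np.vstack([body(p,-19,19) for p in out])
gcrop(ct,215,200,325,250,7,"c_t.png",pts=proj(ct,Wp)); gcrop(cs,320,165,445,220,6,"c_s.png",pts=proj(cs,Wp))
E
python3 t.py
```

```text
0 -9.5 [ 0.4372  0.3827 -0.3435] 104.04
0 -11 [ 0.4375  0.3829 -0.3311] 117.51
0 -8 [ 0.4373  0.3817 -0.2757] 91.84
  single (array([ 0.44114941,  0.38176463, -0.23644934]), np.float64(47.10956951530612))
  single (array([ 0.43506947,  0.38303816, -0.31869102]), np.float64(37.954483418367346))
1 -9.5 [ 0.4188  0.2503 -0.0543] 87.0
1 -11 [ 0.4186  0.2516 -0.139 ] 98.19
1 -8 [ 0.4186  0.2497 -0.0234] 75.58
  single (array([0.42261212, 0.24978956, 0.05934103]), np.float64(11.756900510204082))
  single (array([ 0.415559  ,  0.25230685, -0.1288276 ]), np.float64(44.36991071428571))
2 -9.5 [0.4527 0.1523 0.2125] 137.23
2 -11 [0.4526 0.1521 0.2268] 143.53
2 -8 [0.4529 0.152  0.2268] 131.45
  single (array([0.45759456, 0.14987287, 0.33791165]), np.float64(13.69918048469388))
  single (array([0.44736703, 0.15578253, 0.08265215]), np.float64(65.75557079081632))
```

```bash
cat > t2.py <<'E'
from blanks import *
ct=cam("top");cs=cam("scene")
out=[fitb([ct],p,-9.5,19)[0] for p in np.load('bl.npy')]
out=[fitb([ct],p,-9.5,19)[0] for p in out]
print(np.round(out,4)); np.save('bl_t.npy',out)
Wp=np.vstack([body(p,-9.5,19) for p in out])
gcrop(ct,215,200,325,250,7,"c_t.png",pts=proj(ct,Wp)); gcrop(cs,320,165,445,220,6,"c_s.png",pts=proj(cs,Wp))
m=(brown(cs)*255).astype(np.uint8); 
cv2.imwrite("pics/m.png",cv2.resize(m[165:220,320:445],None,fx=6,fy=6))
E
python3 t2.py
```

```text
[[ 0.4413  0.38   -0.1214]
 [ 0.4226  0.25    0.0473]
 [ 0.4579  0.15    0.3719]]
```

```bash
sed -i 's|(d-15)/70|(d-12)/25|' blanks.py; cat > t3.py <<'E'
from blanks import *
ct=cam("top");cs=cam("scene")
st=np.load('bl_t.npy')
for cc in ([ct],[cs],[ct,cs]):
  for y0 in (-8,-9.5,-11,-13,-15,-17):
    rs=[fitb(cc,p,y0,19) for p in st]; print(len(cc),y0,[ (r[0].round(4).tolist(),round(r[1],1)) for r in rs])
E
python3 t3.py
```

```text
1 -8 [([0.4414, 0.38, -0.1268], np.float64(34.1)), ([0.423, 0.2495, 0.0663], np.float64(6.6)), ([0.4576, 0.1491, 0.3358], np.float64(28.6))]
1 -9.5 [([0.4413, 0.38, -0.1214], np.float64(41.8)), ([0.423, 0.2501, 0.0715], np.float64(6.0)), ([0.4572, 0.1503, 0.3754], np.float64(20.5))]
1 -11 [([0.4413, 0.38, -0.1214], np.float64(50.2)), ([0.4231, 0.251, 0.0735], np.float64(8.8)), ([0.4574, 0.1504, 0.3623], np.float64(13.1))]
1 -13 [([0.4414, 0.3801, -0.1171], np.float64(60.3)), ([0.4228, 0.2515, 0.0354], np.float64(16.8)), ([0.4568, 0.1512, 0.3898], np.float64(6.3))]
1 -15 [([0.4413, 0.38, -0.123], np.float64(71.8)), ([0.423, 0.2522, 0.0635], np.float64(26.4)), ([0.4566, 0.1522, 0.3939], np.float64(5.9))]
1 -17 [([0.4414, 0.38, -0.1264], np.float64(82.4)), ([0.4226, 0.2527, 0.0008], np.float64(35.8)), ([0.4565, 0.1529, 0.4041], np.float64(12.2))]
1 -8 [([0.4347, 0.3831, -0.2598], np.float64(26.7)), ([0.4156, 0.2518, -0.0662], np.float64(25.3)), ([0.4484, 0.1542, 0.2218], np.float64(47.0))]
1 -9.5 [([0.4348, 0.3824, -0.2526], np.float64(28.3)), ([0.4158, 0.2526, -0.1042], np.float64(27.8
[... 822 characters left out ...]
oat64(98.5)), ([0.4194, 0.2507, -0.0186], np.float64(71.0)), ([0.4528, 0.1526, 0.2548], np.float64(132.3))]
2 -11 [([0.4382, 0.3829, -0.3097], np.float64(106.3)), ([0.4191, 0.2517, -0.0634], np.float64(77.1)), ([0.4527, 0.1527, 0.262], np.float64(135.7))]
2 -13 [([0.4381, 0.3842, -0.3469], np.float64(123.1)), ([0.4187, 0.2524, -0.0827], np.float64(91.4)), ([0.4528, 0.1523, 0.3018], np.float64(144.9))]
2 -15 [([0.4382, 0.3849, -0.408], np.float64(139.7)), ([0.4189, 0.2536, -0.1652], np.float64(109.4)), ([0.4522, 0.153, 0.258], np.float64(152.8))]
2 -17 [([0.4378, 0.3853, -0.395], np.float64(158.2)), ([0.4186, 0.2544, -0.2033], np.float64(127.5)), ([0.4521, 0.1536, 0.2285], np.float64(168.0))]
```

```bash
cat >> blanks.py <<'E'
def bmask(c,p,y0,y1,z0,b,yb=-19):
    m=render(c,body(p,y0,y1,z0),b)
    n=np.array([-np.sin(p[2]),np.cos(p[2])]); d=(c["pose"][:2,3]-np.array(p[:2]))@n
    if d<y0/1000: m=np.clip(m-render(c,body(p,yb,y0,z0),b),0,1)
    return m
def fitb(cams,x0,y0=-9.5,y1=19,z0=0.,sh=None):
    dat=[]
    for c in cams:
        q=proj(c,body(x0,-19,19,z0)); lo=q.min(0).astype(int)-6; hi=q.max(0).astype(int)+7
        b=(lo[0],lo[1],hi[0],hi[1]); dat.append((c,b,np.minimum(1,brown(c)[b[1]:b[3],b[0]:b[2]])))
    def cost(p): return sum(((bmask(c,p,y0,y1,z0,b)-m)**2).sum() for c,b,m in dat)
    x0=np.array(x0)
    for st in ((.01,.01,.3),(.004,-.004,-.1)):
        S=np.array([x0]*4); S[1,0]+=st[0]; S[2,1]+=st[1]; S[3,2]+=st[2]
        r=minimize(cost,x0,method='Nelder-Mead',options=dict(initial_simplex=S,xatol=1e-5,fatol=1e-3,maxiter=400)); x0=r.x
    return r.x,r.fun
E
sed -i 's/(-8,-9.5,-11,-13,-15,-17)/(-6,-9.5,-13)/' t3.py; python3 t3.py
```

```text
1 -6 [([0.4415, 0.3743, -0.0948], np.float64(39.4)), ([0.4231, 0.2433, 0.0332], np.float64(43.2)), ([0.4578, 0.1476, 0.3011], np.float64(52.0))]
1 -9.5 [([0.4409, 0.3771, -0.1418], np.float64(22.0)), ([0.4228, 0.2463, 0.06], np.float64(25.6)), ([0.4574, 0.1494, 0.3227], np.float64(33.6))]
1 -13 [([0.4411, 0.3781, -0.1375], np.float64(9.5)), ([0.423, 0.2483, 0.0788], np.float64(11.3)), ([0.4575, 0.1499, 0.353], np.float64(15.5))]
1 -6 [([0.4338, 0.3781, -0.3112], np.float64(77.8)), ([0.4157, 0.2481, -0.0612], np.float64(67.6)), ([0.4507, 0.1487, 0.2928], np.float64(81.5))]
1 -9.5 [([0.4344, 0.3792, -0.2306], np.float64(47.4)), ([0.4161, 0.2475, -0.0125], np.float64(40.6)), ([0.451, 0.1498, 0.2821], np.float64(51.6))]
1 -13 [([0.4346, 0.379, -0.1528], np.float64(20.0)), ([0.4163, 0.2484, 0.0531], np.float64(18.1)), ([0.4507, 0.1504, 0.3494], np.float64(25.3))]
2 -6 [([0.4371, 0.377, -0.3073], np.float64(136.4)), ([0.4186, 0.2437, -0.0049], np.float64(134.9)), ([0.4546, 0.1478, 0.2726], np.float64(154.3))]
2 -9.5 [([0.4385, 0.3778, -0.2396], np.float64(94.9)), ([0.4193, 0.2471, -0.022], np.float64(90.2)), ([0.4546, 0.1488, 0.301], np.float64(110.2))]
2 -13 [([0.4364, 0.3786, -0.1654], np.float64(59.5)), ([0.4189, 0.2479, 0.0491], np.float64(57.4)), ([0.4544, 0.1494, 0.3602], np.float64(68.9))]
```

```bash
sed -i 's/(-6,-9.5,-13)/(-14,-15,-16)/' t3.py; python3 t3.py; cat > t4.py <<'E'
exec(open('fit.py').read().split("# base")[0])
FF=F
for name,c0 in (('top',ct),('scene',cs)):
    F=[f for f in FF if f[0] is c0]
    r2=least_squares(lambda p:res([p[0],p[1],-.042]),[.47,-.05],loss='soft_l1'); print(name,r2.x,r2.fun.reshape(-1,2).round(2).tolist())
E
python3 t4.py
```

```text
1 -14 [([0.4412, 0.3786, -0.1339], np.float64(8.8)), ([0.423, 0.2486, 0.0706], np.float64(7.7)), ([0.4572, 0.1505, 0.3825], np.float64(11.0))]
1 -15 [([0.4412, 0.3789, -0.1319], np.float64(10.0)), ([0.4231, 0.2491, 0.0685], np.float64(6.0)), ([0.4573, 0.151, 0.3978], np.float64(7.5))]
1 -16 [([0.4413, 0.3797, -0.1301], np.float64(12.3)), ([0.4231, 0.2498, 0.0663], np.float64(5.6)), ([0.457, 0.1514, 0.3879], np.float64(5.5))]
1 -14 [([0.4348, 0.3794, -0.1616], np.float64(13.2)), ([0.4164, 0.2484, 0.057], np.float64(13.6)), ([0.4505, 0.1504, 0.374], np.float64(18.8))]
1 -15 [([0.4352, 0.3793, -0.1376], np.float64(9.6)), ([0.4163, 0.2487, 0.0675], np.float64(9.7)), ([0.4507, 0.1503, 0.3813], np.float64(12.8))]
1 -16 [([0.4351, 0.3794, -0.1042], np.float64(6.3)), ([0.4163, 0.2489, 0.0883], np.float64(7.9)), ([0.4506, 0.1506, 0.3942], np.float64(8.1))]
2 -14 [([0.4364, 0.3789, -0.1408], np.float64(54.1)), ([0.4193, 0.2479, 0.0599], np.float64(50.7)), ([0.4532, 0.1495, 0.3719], np.float64(58.5))]
2 -15 [([0.4364, 0.3795, -0.1454], np.float64(50.2)), ([0.419, 0.2488, 0.0421], np.float64(45.6)), ([0.4532, 0.1498, 0.3855], np.float64(50.6))]
2 -16 [([0.4363, 0.38, -0.1323], np.float64(51.1)), ([0.4192, 0.2495, 0.0531], np.float64(44.0)), ([0.4532, 0.1506, 0.3847], np.float64(45.8))]
[ 0.4734712  -0.0467261  -0.03546916]
[[-0.04  0.36]
 [ 0.78 -0.2 ]
 [ 1.54 -0.13]
 [ 0.19 -0.72]
 [-0.03  0.54]
 [ 1.44 -1.2 ]
 [ 0.36  0.16]
 [ 0.12  0.55]]
top [ 0.47380159 -0.04526815] [[-0.39, 0.53], [0.43, -0.29], [1.01, 0.05], [-0.22, -0.82], [-0.58, 0.44]]
scene [ 0.47392463 -0.04815183] [[0.76, -1.23], [-0.3, 0.41], [-0.33, 0.49]]
```

```bash
cat > plan.py <<'E'
import sys
from h import *
def plan(x,y,z,th):
    s=bot.read_state(); M=R.from_rotvec(s["tcp_rot"]).as_matrix(); p=s["tool_pos"]
    cur=np.arctan2(M[1,0],M[0,0]); dth=(th-cur+np.pi/2)%np.pi-np.pi/2 if abs(th-cur)>3 else th-cur
    d=np.array([x,y,z])-p
    T=np.array([[np.cos(th),np.sin(th),0],[np.sin(th),-np.cos(th),0],[0,0,-1]])
    print("pos",p.round(4),"th",cur.round(4),"tilt",np.arccos(-M[2,2]).round(4),"w",round(s["width"],3),"F",s["wrist_force"].round(1),"t",round(s["time"],2))
    print("az total",(-np.degrees(dth)/6).round(3),"| after turn shift units",(T@d/.03).round(3),"| if no turn",(M.T@d/.03).round(3))
if __name__=="__main__": plan(*map(float,sys.argv[1:5]))
E
python3 plan.py .455 .1505 .13 .388
```

```text
pos [ 0.2751 -0.6164  0.2126] th -1.151 tilt 0.0 w 0.997 F [-0.1  0.3  0.3] t 1.1
az total -14.697 | after turn shift units [ 15.222 -21.394   2.753] | if no turn [-20.9   -15.893   2.753]
```

Emit:
arm_command(steps=[0, 0, 0, 0, 0, -1, 1, 0, 0, 0, 0, 0, -1, 1, 0, 0, 0, 0, 0, -1, 1, 0, 0, 0, 0, 0, -1, 1, 0, 0, 0, 0, 0, -1, 1, 0, 0, 0, 0, 0, -1, 1, 0, 0, 0, 0, 0, -1, 1, 0, 0, 0, 0, 0, -1, 1, 0, 0, 0, 0, 0, -1, 1, 0, 0, 0, 0, 0, -1, 1])

```text
time: 2.35
tool_pos: [0.2751, -0.6164, 0.2126]
tcp_rot: [3.138, -0.158, 0.0]
wrist_force: [-0.1, -0.4, 1.1]
width: 0.999
```

```bash
python3 plan.py .455 .1505 .13 .388
```

```text
pos [ 0.2751 -0.6164  0.2126] th -0.1004 tilt 0.0 w 0.999 F [-0.1 -0.4  1.1] t 2.35
az total -4.664 | after turn shift units [ 15.223 -21.395   2.753] | if no turn [  3.405 -26.036   2.752]
```

Emit:
arm_command(steps=[0, 0, 0, 0, 0, -1, 1, 0, 0, 0, 0, 0, -1, 1, 0, 0, 0, 0, 0, -1, 1, 0, 0, 0, 0, 0, -1, 1, 0, 0, 0, 0, 0, -0.66, 1, 0.7, -0.97, 0, 0, 0, 0, 1, 0.7, -0.97, 0, 0, 0, 0, 1, 0.7, -0.97, 0, 0, 0, 0, 1, 0.7, -0.97, 0, 0, 0, 0, 1, 0.7, -0.97, 0, 0, 0, 0, 1])

```text
time: 3.6
tool_pos: [0.3181, -0.4411, 0.2127]
tcp_rot: [3.084, 0.599, 0.0]
wrist_force: [0.2, 0.6, 0.9]
width: 0.997
```

Emit:
arm_command(steps=[0.7, -0.97, 0, 0, 0, 0, 1, 0.7, -0.97, 0, 0, 0, 0, 1, 0.7, -0.97, 0, 0, 0, 0, 1, 0.7, -0.97, 0, 0, 0, 0, 1, 0.7, -0.97, 0, 0, 0, 0, 1, 0.7, -0.97, 0, 0, 0, 0, 1, 0.7, -0.97, 0, 0, 0, 0, 1, 0.7, -0.97, 0, 0, 0, 0, 1, 0.7, -0.97, 0, 0, 0, 0, 1, 0.7, -0.97, 0, 0, 0, 0, 1])

```text
time: 4.85
tool_pos: [0.4038, -0.0925, 0.2129]
tcp_rot: [3.083, 0.6, 0.001]
wrist_force: [0.8, 0.1, 0.3]
width: 1.006
```

```bash
python3 plan.py .455 .1505 .13 .388
```

```text
pos [ 0.4038 -0.0925  0.2129] th 0.3841 tilt 0.001 w 1.006 F [0.8 0.1 0.3] t 4.85
az total -0.037 | after turn shift units [ 4.646 -6.853  2.763] | if no turn [ 4.617 -6.873  2.763]
```

Emit:
arm_command(steps=[0.66, -0.98, 0.2, 0, 0, 0, 1, 0.66, -0.98, 0.2, 0, 0, 0, 1, 0.66, -0.98, 0.2, 0, 0, 0, 1, 0.66, -0.98, 0.3, 0, 0, 0, 1, 0.66, -0.98, 0.3, 0, 0, 0, 1, 0.66, -0.98, 0.3, 0, 0, 0, 1, 0.66, -0.98, 0.3, 0, 0, 0, 1, 0, 0, 0, 0, 0, 0, 1])

```text
time: 5.85
tool_pos: [0.4546, 0.1508, 0.158]
tcp_rot: [-3.083, -0.604, 0.002]
wrist_force: [-0.2, -0.8, -0.4]
width: 0.997
```

```bash
python3 plan.py .455 .1505 .026 .388; python3 - <<'E'
from h import *
c=cam("top"); s=bot.read_state(); p=s["tool_pos"]
gcrop(c,215,140,345,250,6,"d1.png",pts=proj(c,[p+[0,0,-.014]]))
c=cam("scene"); gcrop(c,300,120,440,230,5,"d2.png",pts=proj(c,[p+[0,0,-.014]]))
E
```

```text
pos [0.4546 0.1508 0.158 ] th 0.3872 tilt 0.0011 w 0.997 F [-0.2 -0.8 -0.4] t 5.85
az total -0.007 | after turn shift units [0.008 0.014 4.399] | if no turn [0.012 0.016 4.399]
```

```bash
python3 - <<'E'
from h import *
s=bot.read_state(); p=s["tool_pos"]; M=R.from_rotvec(s["tcp_rot"]).as_matrix()
c=cam("scene")
P=[p+M[:,0]*a+M[:,1]*b+[0,0,-.001] for a in (-.0425,.0425) for b in (-.011,.011)]
gcrop(c,310,120,400,200,8,"d3.png",pts=proj(c,P))
E
```

Emit:
arm_command(steps=[0, 0, 1, 0, 0, 0, 1, 0, 0, 1, 0, 0, 0, 1, 0, 0, 1, 0, 0, 0, 1, 0, 0, 0.7, 0, 0, 0, 1, 0, 0, 0.7, 0, 0, 0, 1, 0, 0, 0, 0, 0, 0, 1])

```text
time: 6.75
tool_pos: [0.4533, 0.1476, 0.0254]
tcp_rot: [3.084, 0.597, -0.005]
wrist_force: [-0.1, -0.3, -0.1]
width: 0.999
```

```bash
python3 - <<'E'
from h import *
s=bot.read_state(); p=s["tool_pos"]; M=R.from_rotvec(s["tcp_rot"]).as_matrix(); print(p,s["wrist_force"])
c=cam("scene")
P=[p+M[:,0]*a+M[:,1]*b+[0,0,-.001] for a in (-.0425,.0425) for b in (-.011,.011)]
gcrop(c,310,150,400,230,8,"d3.png",pts=proj(c,P))
E
```

```text
[0.4533228  0.14764903 0.02541977] [-0.14283012 -0.27767884 -0.0642953 ]
```

Emit:
arm_command(steps=[0.09, -0.07, 0.15, 0, 0, 0, 1, 0, 0, 0, 0, 0, 0, 0.6, 0, 0, 0, 0, 0, 0, 0.4, 0, 0, 0, 0, 0, 0, 0.4, 0, 0, 0, 0, 0, 0, 0.4, 0, 0, 0, 0, 0, 0, 0.4], squeeze=40)

```text
time: 7.55
tool_pos: [0.4555, 0.1516, 0.0237]
tcp_rot: [3.083, 0.6, -0.005]
wrist_force: [-6.5, -2.4, 14.3]
width: 0.581
```

```bash
python3 plan.py .4738 -.045 .15 -.042; python3 - <<'E'
from h import *
c=cam("scene")
gcrop(c,310,150,400,230,8,"d3.png")
E
```

```text
pos [0.4555 0.1516 0.0237] th 0.3847 tilt 0.0032 w 0.581 F [-6.5 -2.4 14.3] t 7.55
az total 4.074 | after turn shift units [ 0.883  6.523 -4.211] | if no turn [-1.909  6.304 -4.205]
```

Emit:
arm_command(steps=[0, 0, 0, 0, 0, 0, 0.8, 0, 0, 0.15, 0, 0, 0, 0.8, 0, 0, 0, 0, 0, 0, 0.8, 0, 0, 0, 0, 0, 0, 0.4, 0, 0, 0, 0, 0, 0, 0.4, 0, 0, 0, 0, 0, 0, 0.4, 0, 0, 0, 0, 0, 0, 0.4], squeeze=30)

```text
time: 8.48
tool_pos: [0.4564, 0.152, 0.0177]
tcp_rot: [-3.084, -0.6, 0.001]
wrist_force: [-2.8, -0.7, 4.4]
width: 0.625
```

```bash
python3 plan.py .4738 -.045 .15 -.042; python3 - <<'E'
from h import *
c=cam("scene")
gcrop(c,310,150,400,230,8,"d3.png")
E
```

```text
pos [0.4564 0.152  0.0177] th 0.3842 tilt 0.0005 w 0.625 F [-2.8 -0.7  4.4] t 8.47
az total 4.069 | after turn shift units [ 0.855  6.537 -4.411] | if no turn [-1.926  6.305 -4.411]
```

Emit:
arm_command(steps=[0, 0, -0.5, 0, 0, 0, 0.4, 0, 0, -1, 0, 0, 0, 0.4, 0, 0, -1, 0, 0, 0, 0.4, 0, 0, -1, 0, 0, 0, 0.4, 0, 0, -1, 0, 0, 0, 0.4, 0, 0, 0, 0, 0, 1, 0.4, 0, 0, 0, 0, 0, 1, 0.4, 0, 0, 0, 0, 0, 1, 0.4, 0, 0, 0, 0, 0, 1, 0.4, 0, 0, 0, 0, 0, 0.07, 0.4], squeeze=40)

```text
time: 9.78
tool_pos: [0.4568, 0.1521, 0.1531]
tcp_rot: [-3.141, 0.065, -0.002]
wrist_force: [0.4, 0.1, -1.2]
width: 0.619
```

```bash
cat > jp.py <<'E'
import sys
from plan import *
J=np.load('jig.npy')
def j2w(x,y):
    c,s=np.cos(J[2]),np.sin(J[2]); return J[0]+c*x-s*y, J[1]+s*x+c*y
if __name__=="__main__":
    x,y,z=[float(a)/1000 for a in sys.argv[1:4]]; X,Y=j2w(x,y)
    M=bot.read_state()["tool_pos"]; c,s=np.cos(J[2]),np.sin(J[2]); d=M[:2]-J[:2]
    print("tool in jig mm",((c*d[0]+s*d[1])*1000).round(1),((-s*d[0]+c*d[1])*1000).round(1))
    th=J[2]+(float(sys.argv[4]) if len(sys.argv)>4 else 0)
    plan(X,Y,z,th)
E
python3 jp.py 5 -24 150;python3 - <<'E'
from h import *
c=cam("scene")
gcrop(c,310,120,400,200,8,"d3.png")
E
```

```text
tool in jig mm -25.4 197.9
pos [0.4568 0.1521 0.1531] th -0.0413 tilt 0.001 w 0.619 F [ 0.4  0.1 -1.2] t 9.78
az total 0.007 | after turn shift units [1.012 7.395 0.102] | if no turn [1.007 7.396 0.101]
```

Emit:
arm_command(steps=[0.13, 0.92, 0, 0, 0, 0, 0.4, 0.13, 0.92, 0, 0, 0, 0, 0.4, 0.13, 0.92, 0, 0, 0, 0, 0.4, 0.13, 0.92, 0, 0, 0, 0, 0.4, 0.13, 0.92, 0, 0, 0, 0, 0.4, 0.13, 0.92, 0, 0, 0, 0, 0.4, 0.13, 0.92, 0, 0, 0, 0, 0.4, 0.1, 0.95, 0, 0, 0, 0, 0.4, 0, 0, 0, 0, 0, 0, 0.4])

```text
time: 10.95
tool_pos: [0.4778, -0.0721, 0.1528]
tcp_rot: [3.141, -0.068, 0.001]
wrist_force: [0.2, 0.0, -0.1]
width: 0.624
```

```bash
python3 jp.py 5 -24 52;python3 - <<'E'
from h import *
c=cam("scene")
gcrop(c,200,130,300,230,7,"d3.png")
c=cam("top")
gcrop(c,330,160,440,240,7,"d4.png")
E
```

```text
tool in jig mm 5.0 -25.3
pos [ 0.4778 -0.0721  0.1528] th -0.0433 tilt 0.0007 w 0.624 F [ 0.2  0.  -0.1] t 10.95
az total -0.012 | after turn shift units [-1.000e-03 -4.400e-02  3.362e+00] | if no turn [-3.000e-03 -4.500e-02  3.362e+00]
```

Emit:
arm_command(steps=[0, 0, 0.7, 0, 0, 0, 0.4, 0, 0, 0.7, 0, 0, 0, 0.4, 0, 0, 0.7, 0, 0, 0, 0.4, 0, 0, 0.7, 0, 0, 0, 0.4, 0, 0, 0, 0, 0, 0, 0.4])

```text
time: 11.68
tool_pos: [0.4756, -0.0693, 0.0669]
tcp_rot: [-3.14, 0.063, 0.007]
wrist_force: [-0.4, -0.2, -1.0]
width: 0.619
```

```bash
python3 jp.py 5 -24 50;python3 - <<'E'
from h import *
c=cam("scene")
gcrop(c,200,150,300,250,7,"d3.png")
E
```

```text
tool in jig mm 2.7 -22.6
pos [ 0.4756 -0.0693  0.0669] th -0.0403 tilt 0.0045 w 0.619 F [-0.4 -0.2 -1. ] t 11.68
az total 0.016 | after turn shift units [0.077 0.047 0.562] | if no turn [0.08  0.047 0.562]
```

Emit:
arm_command(steps=[0.08, 0, 0.2, 0, 0, 0, 0.4, 0, 0, 0.2, 0, 0, 0, 0.4, 0, 0, 0.12, 0, 0, 0, 0.4, 0, 0, 0, 0, 0, 0, 0.4])

```text
time: 12.22
tool_pos: [0.4796, -0.0708, 0.0527]
tcp_rot: [-3.141, 0.066, 0.001]
wrist_force: [-0.9, 0.6, -0.8]
width: 0.622
```

```bash
python3 jp.py 5 -24 50;python3 - <<'E'
from h import *
c=cam("scene")
gcrop(c,200,150,300,250,7,"d3.png")
E
```

```text
tool in jig mm 6.8 -23.9
pos [ 0.4796 -0.0708  0.0527] th -0.0422 tilt 0.0008 w 0.622 F [-0.9  0.6 -0.8] t 12.22
az total -0.001 | after turn shift units [-0.059  0.003  0.089] | if no turn [-0.059  0.003  0.089]
```

Emit:
arm_command(steps=[0, 0, 0.08, 0, 0, 0, 0.4, 0, 0, 0, 0, 0, 0, 0.4])

```text
time: 12.52
tool_pos: [0.4798, -0.0708, 0.0505]
tcp_rot: [-3.141, 0.066, 0.0]
wrist_force: [-0.0, 0.3, -1.0]
width: 0.62
```

```bash
python3 jp.py 5 -24 50
```

```text
tool in jig mm 7.0 -23.9
pos [ 0.4798 -0.0708  0.0505] th -0.042 tilt 0.0003 w 0.62 F [-0.   0.3 -1. ] t 12.53
az total -0.0 | after turn shift units [-0.066  0.003  0.015] | if no turn [-0.066  0.003  0.015]
```

Still no contact; small steps down.

Emit:
arm_command(steps=[0, 0, 0.06, 0, 0, 0, 0.4, 0, 0, 0, 0, 0, 0, 0.4])

```text
time: 12.78
tool_pos: [0.4802, -0.0709, 0.0498]
tcp_rot: [3.141, -0.066, 0.0]
wrist_force: [-2.1, 0.2, 5.3]
width: 0.621
```

Contact at TCP z≈0.050. Release and lift.

Emit:
arm_command(steps=[0, 0, 0, 0, 0, 0, 0.7, 0, 0, 0, 0, 0, 0, 0.8, 0, 0, 0, 0, 0, 0, 0.8, 0, 0, 0, 0, 0, 0, 0.8, 0, 0, -0.5, 0, 0, 0, 0.8, 0, 0, -1, 0, 0, 0, 0.8, 0, 0, -1, 0, 0, 0, 0.8, 0, 0, -1, 0, 0, 0, 0.8])

```text
time: 13.78
tool_pos: [0.4802, -0.0708, 0.1559]
tcp_rot: [3.141, -0.066, 0.002]
wrist_force: [0.0, -0.8, -0.7]
width: 0.799
```

```bash
python3 plan.py .4225 .2495 .155 .067;python3 - <<'E'
from h import *
c=cam("scene")
gcrop(c,200,150,300,250,7,"d3.png")
gcrop(c,320,150,450,230,6,"d4.png")
E
```

```text
pos [ 0.4802 -0.0708  0.1559] th -0.042 tilt 0.0012 w 0.799 F [ 0.  -0.8 -0.7] t 13.78
az total -1.041 | after turn shift units [ -1.205 -10.783   0.03 ] | if no turn [ -2.371 -10.588   0.026]
```

Emit:
arm_command(steps=[0, 0, 0, 0, 0, -1, 1, -0.11, -0.98, 0, 0, 0, 0, 1, -0.11, -0.98, 0, 0, 0, 0, 1, -0.11, -0.98, 0, 0, 0, 0, 1, -0.11, -0.98, 0, 0, 0, 0, 1, -0.11, -0.98, 0, 0, 0, 0, 1, -0.11, -0.98, 0, 0, 0, 0, 1, -0.11, -0.98, 0, 0, 0, 0, 1, -0.11, -0.98, 0, 0, 0, 0, 1, -0.11, -0.98, 0, 0, 0, 0, 1])

```text
time: 15.08
tool_pos: [0.4338, 0.1925, 0.1547]
tcp_rot: [-3.14, -0.099, -0.002]
wrist_force: [0.1, -0.2, 0.4]
width: 1.004
```

Emit:
arm_command(steps=[-0.11, -0.98, 0, 0, 0, 0, 1, -0.1, -0.98, 0, 0, 0, 0, 1, 0, 0, 0.7, 0, 0, 0, 1, 0, 0, 0.7, 0, 0, 0, 1, 0, 0, 0.7, 0, 0, 0, 1, 0, 0, 0, 0, 0, 0, 1])

```text
time: 15.82
tool_pos: [0.4224, 0.2491, 0.0897]
tcp_rot: [3.139, 0.099, -0.005]
wrist_force: [-0.1, -0.4, 0.5]
width: 0.998
```

```bash
python3 plan.py .4225 .2495 .017 .067
```

```text
pos [0.4224 0.2491 0.0897] th 0.0628 tilt 0.0033 w 0.998 F [-0.1 -0.4  0.5] t 15.82
az total -0.04 | after turn shift units [ 0.005 -0.015  2.423] | if no turn [ 0.012 -0.018  2.423]
```

Emit:
arm_command(steps=[0, 0, 0.8, 0, 0, 0, 1, 0, 0, 0.8, 0, 0, 0, 1, 0, 0, 0.7, 0, 0, 0, 1, 0, 0, 0.12, 0, 0, 0, 1, 0, 0, 0, 0, 0, 0, 0.75, 0, 0, 0, 0, 0, 0, 0.5, 0, 0, 0, 0, 0, 0, 0.4, 0, 0, 0, 0, 0, 0, 0.4, 0, 0, 0, 0, 0, 0, 0.4], squeeze=30)

```text
time: 16.95
tool_pos: [0.4247, 0.2503, 0.0201]
tcp_rot: [-3.139, -0.098, -0.003]
wrist_force: [-2.6, -1.5, 5.3]
width: 0.611
```

```bash
python3 plan.py .4225 .2495 .017 .067;python3 - <<'E'
from h import *
c=cam("scene")
gcrop(c,320,130,450,220,6,"d4.png")
E
```

```text
pos [0.4247 0.2503 0.0201] th 0.0626 tilt 0.0019 w 0.611 F [-2.6 -1.5  5.3] t 16.95
az total -0.042 | after turn shift units [-0.073  0.021  0.105] | if no turn [-0.073  0.021  0.104]
```

Emit:
arm_command(steps=[0, 0, -0.5, 0, 0, 0, 0.4, 0, 0, -1, 0, 0, 0, 0.4, 0, 0, -1, 0, 0, 0, 0.4, 0, 0, -1, 0, 0, 0, 0.4, 0, 0, -1, 0, 0, 0, 0.4, 0, 0, 0, 0, 0, 1, 0.4, 0, 0, 0, 0, 0, 0, 0.4], squeeze=40)

```text
time: 17.88
tool_pos: [0.4243, 0.2499, 0.1548]
tcp_rot: [-3.14, 0.064, -0.003]
wrist_force: [-0.4, -0.1, -1.2]
width: 0.6
```

```bash
python3 jp.py 6 -66 155;python3 - <<'E'
from h import *
c=cam("scene")
gcrop(c,320,100,450,220,6,"d4.png")
E
```

```text
tool in jig mm -62.0 294.2
pos [0.4243 0.2499 0.1548] th -0.041 tilt 0.0024 w 0.6 F [-0.4 -0.1 -1.2] t 17.88
az total 0.01 | after turn shift units [ 2.2660e+00  1.2007e+01 -8.0000e-03] | if no turn [ 2.254 12.009 -0.017]
```

Emit:
arm_command(steps=[0.17, 0.92, 0, 0, 0, 0, 0.4, 0.17, 0.92, 0, 0, 0, 0, 0.4, 0.17, 0.92, 0, 0, 0, 0, 0.4, 0.17, 0.92, 0, 0, 0, 0, 0.4, 0.17, 0.92, 0, 0, 0, 0, 0.4, 0.17, 0.92, 0, 0, 0, 0, 0.4, 0.17, 0.92, 0, 0, 0, 0, 0.4, 0.17, 0.92, 0, 0, 0, 0, 0.4, 0.17, 0.92, 0, 0, 0, 0, 0.4, 0.17, 0.92, 0, 0, 0, 0, 0.4])

```text
time: 19.18
tool_pos: [0.4626, -0.0291, 0.1528]
tcp_rot: [-3.141, 0.063, 0.002]
wrist_force: [-0.2, 0.1, -1.1]
width: 0.606
```

Emit:
arm_command(steps=[0.18, 0.92, 0, 0, 0, 0, 0.4, 0.18, 0.92, 0, 0, 0, 0, 0.4, 0.18, 0.94, 0, 0, 0, 0, 0.4, 0, 0, 0, 0, 0, 0, 0.4, 0, 0, 0, 0, 0, 0, 0.4])

```text
time: 19.8
tool_pos: [0.4752, -0.1117, 0.1527]
tcp_rot: [-3.14, 0.066, 0.002]
wrist_force: [-0.0, 0.2, -1.3]
width: 0.603
```

```bash
python3 jp.py 6 -66 53
```

```text
tool in jig mm 4.1 -64.9
pos [ 0.4752 -0.1117  0.1527] th -0.0417 tilt 0.0015 w 0.603 F [-0.   0.2 -1.3] t 19.8
az total 0.003 | after turn shift units [0.063 0.035 3.324] | if no turn [0.067 0.038 3.324]
```

Emit:
arm_command(steps=[0.06, 0.04, 0, 0, 0, 0, 0.4, 0, 0, 0.6, 0, 0, 0, 0.4, 0, 0, 0.6, 0, 0, 0, 0.4, 0, 0, 0, 0, 0, 0, 0.4])

```text
time: 20.3
tool_pos: [0.475, -0.1125, 0.1141]
tcp_rot: [-3.139, 0.065, 0.009]
wrist_force: [0.4, 0.4, -1.0]
width: 0.605
```

```bash
python3 jp.py 6 -66 53;python3 - <<'E'
from h import *
c=cam("scene")
gcrop(c,200,150,300,250,7,"d3.png")
E
```

```text
tool in jig mm 3.9 -65.8
pos [ 0.475  -0.1125  0.1141] th -0.0415 tilt 0.006 w 0.605 F [ 0.4  0.4 -1. ] t 20.3
az total 0.005 | after turn shift units [0.069 0.008 2.036] | if no turn [0.08  0.011 2.035]
```

Emit:
arm_command(steps=[0.06, 0, 0.6, 0, 0, 0, 0.4, 0, 0, 0.6, 0, 0, 0, 0.4, 0, 0, 0.4, 0, 0, 0, 0.4, 0, 0, 0.3, 0, 0, 0, 0.4, 0, 0, 0.1, 0, 0, 0, 0.4, 0, 0, 0, 0, 0, 0, 0.4])

```text
time: 21.1
tool_pos: [0.4795, -0.1136, 0.0572]
tcp_rot: [-3.141, 0.066, -0.0]
wrist_force: [0.7, 0.7, -0.7]
width: 0.605
```

Emit:
arm_command(steps=[0, 0, 0.1, 0, 0, 0, 0.4, 0, 0, 0.07, 0, 0, 0, 0.4, 0, 0, 0, 0, 0, 0, 0.4])

```text
time: 21.48
tool_pos: [0.4797, -0.1137, 0.0524]
tcp_rot: [3.141, -0.066, 0.001]
wrist_force: [0.6, -0.3, -0.5]
width: 0.605
```

Emit:
arm_command(steps=[0, 0, 0.06, 0, 0, 0, 0.4, 0, 0, 0, 0, 0, 0, 0.4])

```text
time: 21.72
tool_pos: [0.4798, -0.1137, 0.0522]
tcp_rot: [3.141, -0.066, 0.0]
wrist_force: [-5.1, -0.3, 12.3]
width: 0.605
```

Emit:
arm_command(steps=[0, 0, 0, 0, 0, 0, 0.7, 0, 0, 0, 0, 0, 0, 0.8, 0, 0, 0, 0, 0, 0, 0.8, 0, 0, 0, 0, 0, 0, 0.8, 0, 0, -0.5, 0, 0, 0, 0.8, 0, 0, -1, 0, 0, 0, 0.8, 0, 0, -1, 0, 0, 0, 0.8, 0, 0, -1, 0, 0, 0, 0.8])

```text
time: 22.72
tool_pos: [0.4796, -0.1136, 0.1574]
tcp_rot: [3.141, -0.066, 0.002]
wrist_force: [0.1, 0.6, -0.9]
width: 0.796
```

```bash
python3 - <<'E'
from h import *
c=cam("scene")
gcrop(c,200,150,300,250,7,"d3.png")
from blanks import *
p=fitb([cam("top")],np.array([.441,.379,-.13]),-15,19); print(p); np.save('b0.npy',p[0])
p=fitb([c],np.array([.441,.379,-.13]),-15,19); print(p)
E
python3 plan.py .440 .3793 .155 -.132
```

```text
(array([ 0.44120304,  0.37896847, -0.14727492]), np.float64(9.985949999999999))
(array([ 0.43508265,  0.37959235, -0.1306871 ]), np.float64(10.1085375))
pos [ 0.4827 -0.1145  0.1605] th -0.042 tilt 0.009 w 0.804 F [ 0.3  0.  -0.1] t 22.82
az total 0.859 | after turn shift units [ -3.577 -16.13    0.182] | if no turn [ -2.115 -16.387   0.129]
```

Emit:
arm_command(steps=[0, 0, 0, 0, 0, 0.87, 1, -0.21, -0.95, 0, 0, 0, 0, 1, -0.21, -0.95, 0, 0, 0, 0, 1, -0.21, -0.95, 0, 0, 0, 0, 1, -0.21, -0.95, 0, 0, 0, 0, 1, -0.21, -0.95, 0, 0, 0, 0, 1, -0.21, -0.95, 0, 0, 0, 0, 1, -0.21, -0.95, 0, 0, 0, 0, 1, -0.21, -0.95, 0, 0, 0, 0, 1, -0.21, -0.95, 0, 0, 0, 0, 1])

```text
time: 24.08
tool_pos: [0.4567, 0.149, 0.1549]
tcp_rot: [3.134, -0.209, -0.001]
wrist_force: [-0.5, 0.4, 0.1]
width: 0.999
```

Emit:
arm_command(steps=[-0.21, -0.95, 0, 0, 0, 0, 1, -0.21, -0.95, 0, 0, 0, 0, 1, -0.21, -0.95, 0, 0, 0, 0, 1, -0.21, -0.95, 0, 0, 0, 0, 1, -0.21, -0.95, 0, 0, 0, 0, 1, -0.21, -0.95, 0, 0, 0, 0, 1, -0.21, -0.95, 0, 0, 0, 0, 1, -0.2, -0.93, 0, 0, 0, 0, 1, 0, 0, 0.7, 0, 0, 0, 1, 0, 0, 0.7, 0, 0, 0, 1])

```text
time: 25.32
tool_pos: [0.4375, 0.3807, 0.1126]
tcp_rot: [-3.135, 0.207, -0.0]
wrist_force: [-0.4, 0.1, 0.1]
width: 0.999
```

```bash
python3 plan.py .440 .3793 .017 -.135
```

```text
pos [0.4375 0.3807 0.1126] th -0.1321 tilt 0.0001 w 0.999 F [-0.4  0.1  0.1] t 25.32
az total 0.027 | after turn shift units [0.089 0.036 3.187] | if no turn [0.088 0.036 3.187]
```

Emit:
arm_command(steps=[0.09, 0.04, 0.8, 0, 0, 0, 1, 0, 0, 0.8, 0, 0, 0, 1, 0, 0, 0.8, 0, 0, 0, 1, 0, 0, 0.75, 0, 0, 0, 1, 0, 0, 0, 0, 0, 0, 0.75, 0, 0, 0, 0, 0, 0, 0.5, 0, 0, 0, 0, 0, 0, 0.4, 0, 0, 0, 0, 0, 0, 0.4, 0, 0, 0, 0, 0, 0, 0.4], squeeze=30)

```text
time: 26.45
tool_pos: [0.4407, 0.3791, 0.0195]
tcp_rot: [-3.134, 0.209, -0.001]
wrist_force: [-0.1, -0.7, 0.7]
width: 0.617
```

Emit:
arm_command(steps=[0, 0, -0.5, 0, 0, 0, 0.4, 0, 0, -1, 0, 0, 0, 0.4, 0, 0, -1, 0, 0, 0, 0.4, 0, 0, -1, 0, 0, 0, 0.4, 0, 0, -1, 0, 0, 0, 0.4, 0, 0, 0, 0, 0, -0.86, 0.4, 0, 0, 0, 0, 0, 0, 0.4], squeeze=40)

```text
time: 27.32
tool_pos: [0.4405, 0.3789, 0.1552]
tcp_rot: [-3.14, 0.069, -0.002]
wrist_force: [-0.5, 0.3, -1.9]
width: 0.613
```

```bash
python3 jp.py 6 -109 155; python3 - <<'E'
from h import *
c=cam("scene")
gcrop(c,370,100,470,220,6,"d4.png")
E
```

```text
tool in jig mm -51.2 423.7
pos [0.4405 0.3789 0.1552] th -0.0439 tilt 0.0017 w 0.613 F [-0.5  0.3 -1.9] t 27.32
az total -0.019 | after turn shift units [1.9070e+00 1.7758e+01 6.0000e-03] | if no turn [ 1.9410e+00  1.7754e+01 -1.1000e-02]
```

Emit:
arm_command(steps=[0.1, 0.93, 0, 0, 0, 0, 0.4, 0.1, 0.93, 0, 0, 0, 0, 0.4, 0.1, 0.93, 0, 0, 0, 0, 0.4, 0.1, 0.93, 0, 0, 0, 0, 0.4, 0.1, 0.93, 0, 0, 0, 0, 0.4, 0.1, 0.93, 0, 0, 0, 0, 0.4, 0.1, 0.93, 0, 0, 0, 0, 0.4, 0.1, 0.93, 0, 0, 0, 0, 0.4, 0.1, 0.93, 0, 0, 0, 0, 0.4, 0.1, 0.93, 0, 0, 0, 0, 0.4])

```text
time: 28.62
tool_pos: [0.4576, 0.0976, 0.1533]
tcp_rot: [3.141, -0.07, -0.002]
wrist_force: [0.3, 1.5, -1.4]
width: 0.607
```

Emit:
arm_command(steps=[0.1, 0.93, 0, 0, 0, 0, 0.4, 0.1, 0.93, 0, 0, 0, 0, 0.4, 0.1, 0.93, 0, 0, 0, 0, 0.4, 0.1, 0.93, 0, 0, 0, 0, 0.4, 0.1, 0.93, 0, 0, 0, 0, 0.4, 0.1, 0.93, 0, 0, 0, 0, 0.4, 0.1, 0.93, 0, 0, 0, 0, 0.4, 0.1, 0.93, 0, 0, 0, 0, 0.4, 0.1, 0.95, 0, 0, 0, 0, 0.4, 0, 0, 0, 0, 0, 0, 0.4])

```text
time: 29.88
tool_pos: [0.4739, -0.1552, 0.1533]
tcp_rot: [-3.141, 0.074, 0.002]
wrist_force: [0.3, 0.5, -1.4]
width: 0.612
```

Emit:
arm_command(steps=[0, 0, 0.6, 0, 0, 0, 0.4, 0, 0, 0.6, 0, 0, 0, 0.4, 0, 0, 0, 0, 0, 0, 0.4])

```text
time: 30.25
tool_pos: [0.4719, -0.1524, 0.1146]
tcp_rot: [-3.139, 0.066, 0.009]
wrist_force: [-0.6, -0.5, -1.1]
width: 0.608
```

```bash
python3 jp.py 6 -109 53;python3 - <<'E'
from h import *
c=cam("scene")
gcrop(c,190,150,290,250,7,"d3.png")
E
```

```text
tool in jig mm 2.4 -105.7
pos [ 0.4719 -0.1524  0.1146] th -0.0421 tilt 0.0061 w 0.608 F [-0.6 -0.5 -1.1] t 30.25
az total -0.001 | after turn shift units [0.119 0.11  2.053] | if no turn [0.131 0.113 2.052]
```

Emit:
arm_command(steps=[0.1, 0.1, 0.2, 0, 0, 0, 0.4, 0, 0, 0.5, 0, 0, 0, 0.4, 0, 0, 0.5, 0, 0, 0, 0.4, 0, 0, 0.4, 0, 0, 0, 0.4, 0, 0, 0.3, 0, 0, 0, 0.4, 0, 0, 0, 0, 0, 0, 0.4])

```text
time: 31.05
tool_pos: [0.4764, -0.1568, 0.0597]
tcp_rot: [-3.14, 0.068, 0.003]
wrist_force: [0.2, 0.2, -1.7]
width: 0.609
```

```bash
python3 jp.py 6 -109 51.5;python3 - <<'E'
from h import *
c=cam("scene")
gcrop(c,190,150,290,250,7,"d3.png")
E
```

```text
tool in jig mm 7.1 -110.0
pos [ 0.4764 -0.1568  0.0597] th -0.0432 tilt 0.0021 w 0.609 F [ 0.2  0.2 -1.7] t 31.05
az total -0.011 | after turn shift units [-0.038 -0.032  0.273] | if no turn [-0.038 -0.032  0.273]
```

Emit:
arm_command(steps=[0, 0, 0.15, 0, 0, 0, 0.4, 0, 0, 0.08, 0, 0, 0, 0.4, 0, 0, 0, 0, 0, 0, 0.4])

```text
time: 31.48
tool_pos: [0.4772, -0.1571, 0.0538]
tcp_rot: [-3.141, 0.068, 0.0]
wrist_force: [-0.2, 0.3, -1.2]
width: 0.61
```

Emit:
arm_command(steps=[0, 0, 0.05, 0, 0, 0, 0.4, 0, 0, 0, 0, 0, 0, 0.4])

```text
time: 31.72
tool_pos: [0.4772, -0.1571, 0.0524]
tcp_rot: [-3.141, 0.068, 0.0]
wrist_force: [0.6, 0.5, -1.1]
width: 0.607
```

Emit:
arm_command(steps=[0, 0, 0.05, 0, 0, 0, 0.4, 0, 0, 0, 0, 0, 0, 0.4])

```text
time: 31.98
tool_pos: [0.4775, -0.1572, 0.0516]
tcp_rot: [3.141, -0.068, 0.0]
wrist_force: [-1.1, 0.6, 4.0]
width: 0.611
```

Emit:
arm_command(steps=[0, 0, 0, 0, 0, 0, 0.7, 0, 0, 0, 0, 0, 0, 0.8, 0, 0, 0, 0, 0, 0, 0.8, 0, 0, 0, 0, 0, 0, 0.8, 0, 0, -0.5, 0, 0, 0, 0.8, 0, 0, -1, 0, 0, 0, 0.8, 0, 0, -1, 0, 0, 0, 0.8, 0, 0, -1, 0, 0, 0, 0.4, 0, 0, 0, 0, 0, 0, 0])

```text
time: 33.1
tool_pos: [0.4799, -0.1581, 0.1601]
tcp_rot: [3.138, -0.068, 0.011]
wrist_force: [-0.1, -0.8, -0.6]
width: 0.383
```

```bash
python3 - <<'E'
from jp import *
for n,u,v in (("top",385,161.7),("scene",245,267)):
    k=px2z(cam(n),u,v,.051); d=k[:2]-J[:2]; c,s=np.cos(J[2]),np.sin(J[2]); print(n,k,(c*d[0]+s*d[1]),(-s*d[0]+c*d[1]))
c=cam("scene")
gcrop(c,190,150,290,280,6,"d3.png")
c=cam("top")
gcrop(c,350,150,430,230,8,"d4.png")
E
python3 jp.py 185 -70 150
```

```text
top [ 0.63125087 -0.1167727   0.051     ] 0.16019242125462568 -0.06347119136510933
scene [ 0.61673492 -0.11978356  0.051     ] 0.14581569435064323 -0.06708887786801479
tool in jig mm 7.1 -109.9
pos [ 0.4763 -0.1568  0.1549] th -0.0431 tilt 0.0019 w 0.028 F [-0.1  0.6 -1. ] t 33.3
az total -0.01 | after turn shift units [ 5.93  -1.331  0.162] | if no turn [ 5.929 -1.338  0.152]
```

Emit:
arm_command(steps=[0.87, -0.22, 0, 0, 0, 0, 0, 0.87, -0.22, 0, 0, 0, 0, 0, 0.87, -0.22, 0, 0, 0, 0, 0, 0.87, -0.22, 0, 0, 0, 0, 0, 0.87, -0.22, 0, 0, 0, 0, 0, 0.87, -0.22, 0, 0, 0, 0, 0, 0.87, -0.22, 0, 0, 0, 0, 0, 0, 0, 0, 0, 0, 0, 0])

```text
time: 34.3
tool_pos: [0.662, -0.1182, 0.1538]
tcp_rot: [-3.14, 0.066, 0.004]
wrist_force: [-0.1, 0.7, -0.1]
width: 0.0
```

Emit:
arm_command(steps=[0, 0, 0.8, 0, 0, 0, 0, 0, 0, 0.8, 0, 0, 0, 0, 0, 0, 0.8, 0, 0, 0, 0, 0, 0, 0.8, 0, 0, 0, 0, 0, 0, 0.1, 0, 0, 0, 0, 0, 0, 0, 0, 0, 0, 0])

```text
time: 35.05
tool_pos: [0.661, -0.119, 0.0568]
tcp_rot: [-3.141, 0.068, 0.002]
wrist_force: [0.5, -0.2, 0.8]
width: -0.0
```

```bash
python3 jp.py 175 -64 54; python3 - <<'E'
from h import *
c=cam("scene")
gcrop(c,190,180,310,300,6,"d3.png")
E
```

```text
tool in jig mm 190.0 -64.4
pos [ 0.661  -0.119   0.0568] th -0.0433 tilt 0.001 w -0.0 F [ 0.5 -0.2  0.8] t 35.05
az total -0.012 | after turn shift units [-0.502 -0.014  0.093] | if no turn [-0.501 -0.013  0.093]
```

Emit:
arm_command(steps=[-0.3, 0, 0.1, 0, 0, 0, 0, -0.2, 0, 0, 0, 0, 0, 0, 0, 0, 0, 0, 0, 0, 0])

```text
time: 35.48
tool_pos: [0.6462, -0.1181, 0.0542]
tcp_rot: [3.141, -0.068, 0.0]
wrist_force: [-0.9, -0.0, 0.2]
width: 0.0
```

Emit:
arm_command(steps=[-0.2, 0, 0, 0, 0, 0, 0, 0, 0, 0, 0, 0, 0, 0])

```text
time: 35.72
tool_pos: [0.6403, -0.1178, 0.0539]
tcp_rot: [-3.141, 0.068, 0.0]
wrist_force: [-0.2, -0.6, 0.7]
width: -0.001
```

Emit:
arm_command(steps=[-0.2, 0, 0, 0, 0, 0, 0, 0, 0, 0, 0, 0, 0, 0])

```text
time: 35.98
tool_pos: [0.6342, -0.1176, 0.0537]
tcp_rot: [-3.141, 0.068, 0.001]
wrist_force: [0.3, 0.7, 0.5]
width: -0.004
```

```bash
python3 jp.py 135 -64 54; python3 - <<'E'
from h import *
c=cam("scene")
gcrop(c,190,180,310,300,6,"d3.png")
E
```

```text
tool in jig mm 163.2 -64.1
pos [ 0.6342 -0.1176  0.0537] th -0.0431 tilt 0.0006 w -0.004 F [0.3 0.7 0.5] t 35.98
az total -0.01 | after turn shift units [-0.94  -0.004 -0.009] | if no turn [-0.94  -0.003 -0.008]
```

```bash
python3 - <<'E'
from h import *
p=bot.read_state()["tool_pos"]
for n,b in (("scene",(215,230,275,300)),("top",(350,140,430,210))):
    c=cam(n)
    gcrop(c,*b,8,f"e_{n}.png",pts=proj(c,[p+[0,0,-.014],p,p+[0,0,.03]]))
E
python3 - <<'E'
from h import *
c=cam("scene")
im=c["img"].astype(float); g=np.clip((im/255)**0.45*255,0,255).astype(np.uint8)
c2=dict(c); c2["img"]=g
p=bot.read_state()["tool_pos"]
gcrop(c2,205,225,285,305,9,"e2.png",pts=proj(c,[p+[0,0,-.014],p+[0,0,.03]]))
E
```

Emit:
arm_command(steps=[-0.15, 0, 0, 0, 0, 0, 0, 0, 0, 0, 0, 0, 0, 0])

```text
time: 36.42
tool_pos: [0.6298, -0.1174, 0.0537]
tcp_rot: [-3.141, 0.068, 0.001]
wrist_force: [0.5, 0.7, -0.3]
width: -0.002
```

Emit:
arm_command(steps=[-0.15, 0, 0, 0, 0, 0, 0, 0, 0, 0, 0, 0, 0, 0])

```text
time: 36.67
tool_pos: [0.6253, -0.1172, 0.0538]
tcp_rot: [-3.141, 0.068, 0.001]
wrist_force: [0.1, -0.7, 0.0]
width: 0.0
```

Emit:
arm_command(steps=[-0.2, 0, 0, 0, 0, 0, 0, 0, 0, 0, 0, 0, 0, 0])

```text
time: 36.92
tool_pos: [0.6191, -0.1169, 0.0537]
tcp_rot: [-3.141, 0.068, 0.001]
wrist_force: [-0.6, 0.9, 0.4]
width: 0.003
```

```bash
python3 jp.py 135 -64 54; python3 - <<'E'
from h import *
c=cam("scene")
im=c["img"].astype(float); g=np.clip((im/255)**0.45*255,0,255).astype(np.uint8)
c2=dict(c); c2["img"]=g
gcrop(c2,205,190,285,290,8,"e2.png")
E
```

```text
tool in jig mm 148.1 -64.1
pos [ 0.6191 -0.1169  0.0537] th -0.0431 tilt 0.0007 w 0.003 F [-0.6  0.9  0.4] t 36.92
az total -0.01 | after turn shift units [-0.436 -0.004 -0.009] | if no turn [-0.436 -0.004 -0.009]
```

```bash
python3 - <<'E'
from jp import *
cs=cam("scene");ct=cam("top")
for x in (.130,.140,.15,.16):
    X,Y=j2w(x,-.064); print(x,proj(cs,[[X,Y,.051]]),proj(ct,[[X,Y,.051]]), 'bottom',proj(cs,[[X,Y,.036]]),'top',proj(cs,[[X,Y,.066]]))
gcrop(ct,350,140,430,210,8,"e_top.png")
print(px2z(ct,385.,171,.015),px2z(cs,245,270.5,.015))
E
```

```text
0.13 [[245.94689773 261.02724842]] [[385.06711104 171.24401199]] bottom [[246.78406693 263.57113658]] top [[245.09134896 258.42489552]]
0.14 [[246.14073176 264.70775869]] [[385.10112595 168.08059815]] bottom [[246.98013405 267.22047793]] top [[245.28277913 262.13694639]]
0.15 [[246.33751593 268.41873763]] [[385.13437381 164.92072364]] bottom [[247.17911175 270.89954809]] top [[245.47719888 265.88023057]]
0.16 [[246.53729704 272.16035312]] [[385.16685478 161.76449667]] bottom [[247.38104519 274.60850457]] top [[245.6746567  269.65492695]]
[ 0.60611362 -0.12075989  0.015     ] [ 0.60938584 -0.12424803  0.015     ]
```

Emit:
arm_command(steps=[0.8, 0, 0, 0, 0, 0, 0, 0.8, 0, 0, 0, 0, 0, 0, 0, 0, 0.5, 0, 0, 0, 0, 0, 0, 0.4, 0, 0, 0, 0, 0, 0, 0, 0, 0, 0, 0])

```text
time: 37.7
tool_pos: [0.6646, -0.1185, 0.024]
tcp_rot: [-3.14, 0.068, 0.009]
wrist_force: [-0.6, -0.1, -0.1]
width: -0.001
```

```bash
python3 jp.py 135 -64 26; python3 - <<'E'
from h import *
c=cam("scene")
im=c["img"].astype(float); g=np.clip((im/255)**0.45*255,0,255).astype(np.uint8)
c2=dict(c); c2["img"]=g
gcrop(c2,205,220,285,310,8,"e2.png")
E
```

```text
tool in jig mm 193.6 -63.8
pos [ 0.6646 -0.1185  0.024 ] th -0.0432 tilt 0.0057 w -0.001 F [-0.6 -0.1 -0.1] t 37.7
az total -0.011 | after turn shift units [-1.953  0.006 -0.068] | if no turn [-1.954  0.008 -0.057]
```

Emit:
arm_command(steps=[-0.3, 0, 0, 0, 0, 0, 0, -0.2, 0, 0, 0, 0, 0, 0, 0, 0, 0, 0, 0, 0, 0])

```text
time: 38.12
tool_pos: [0.6522, -0.1184, 0.0274]
tcp_rot: [3.141, -0.068, 0.0]
wrist_force: [0.0, 0.3, -0.5]
width: -0.002
```

Emit:
arm_command(steps=[-0.2, 0, 0, 0, 0, 0, 0, 0, 0, 0, 0, 0, 0, 0])

```text
time: 38.38
tool_pos: [0.6463, -0.1181, 0.027]
tcp_rot: [-3.141, 0.068, 0.0]
wrist_force: [0.5, 0.1, -0.8]
width: 0.002
```

Emit:
arm_command(steps=[-0.2, 0, 0, 0, 0, 0, 0, 0, 0, 0, 0, 0, 0, 0])

```text
time: 38.62
tool_pos: [0.6415, -0.118, 0.0272]
tcp_rot: [3.141, -0.068, 0.003]
wrist_force: [3.1, 0.4, -1.7]
width: -0.004
```

Emit:
arm_command(steps=[-0.2, 0, 0, 0, 0, 0, 0, -0.2, 0, 0, 0, 0, 0, 0, -0.2, 0, 0, 0, 0, 0, 0, 0, 0, 0, 0, 0, 0, 0])

```text
time: 39.12
tool_pos: [0.6235, -0.1173, 0.0273]
tcp_rot: [3.141, -0.068, 0.004]
wrist_force: [6.7, -0.7, -3.3]
width: -0.006
```

```bash
python3 jp.py 135 -64 26; python3 - <<'E'
from h import *
c=cam("scene")
gcrop(c,205,190,285,290,8,"e2.png")
E
```

```text
tool in jig mm 152.4 -64.3
pos [ 0.6235 -0.1173  0.0273] th -0.0432 tilt 0.0025 w -0.006 F [ 6.7 -0.7 -3.3] t 39.12
az total -0.012 | after turn shift units [-0.581 -0.011  0.042] | if no turn [-0.581 -0.011  0.041]
```

Plate is moving in. Continue.

Emit:
arm_command(steps=[-0.2, 0, 0, 0, 0, 0, 0, -0.15, 0, 0, 0, 0, 0, 0, -0.1, 0, 0, 0, 0, 0, 0, 0, 0, 0, 0, 0, 0, 0])

```text
time: 39.67
tool_pos: [0.6113, -0.1168, 0.0274]
tcp_rot: [3.14, -0.068, 0.008]
wrist_force: [7.7, -0.5, -3.8]
width: -0.0
```

Emit:
arm_command(steps=[-0.1, 0, 0, 0, 0, 0, 0, 0, 0, 0, 0, 0, 0, 0])

```text
time: 39.92
tool_pos: [0.6088, -0.1167, 0.0275]
tcp_rot: [3.14, -0.068, 0.009]
wrist_force: [8.7, -0.6, -4.7]
width: 0.0
```

Emit:
arm_command(steps=[-0.1, 0, 0, 0, 0, 0, 0, 0, 0, 0, 0, 0, 0, 0])

```text
time: 40.17
tool_pos: [0.606, -0.1166, 0.0275]
tcp_rot: [3.14, -0.068, 0.01]
wrist_force: [9.9, 0.5, -5.3]
width: 0.002
```

Emit:
arm_command(steps=[-0.1, 0, 0, 0, 0, 0, 0, 0, 0, 0, 0, 0, 0, 0])

```text
time: 40.42
tool_pos: [0.6057, -0.1166, 0.0277]
tcp_rot: [3.14, -0.068, 0.018]
wrist_force: [17.5, 0.1, -10.8]
width: 0.001
```

Emit:
arm_command(steps=[-0.1, 0, 0, 0, 0, 0, 0, 0, 0, 0, 0, 0, 0, 0, 0, 0, 0, 0, 0, 0, 0])

```text
time: 40.8
tool_pos: [0.6058, -0.1167, 0.0281]
tcp_rot: [3.139, -0.069, 0.028]
wrist_force: [24.5, 0.0, -17.0]
width: -0.001
```

```bash
python3 jp.py 135 -64 26; python3 - <<'E'
from h import *
c=cam("scene")
gcrop(c,205,190,285,290,8,"e2.png")
E
```

```text
tool in jig mm 134.7 -64.5
pos [ 0.6058 -0.1167  0.0281] th -0.0438 tilt 0.0177 w -0.001 F [ 24.5   0.  -17. ] t 40.8
az total -0.017 | after turn shift units [ 0.01  -0.016  0.07 ] | if no turn [ 0.008 -0.016  0.07 ]
```

Emit:
arm_command(steps=[0, 0, 0, 0, 0, 0, 0, 0.3, 0, 0, 0, 0, 0, 0, 0.5, 0, 0, 0, 0, 0, 0, 0.8, 0, 0, 0, 0, 0, 0, 0.6, 0, 0, 0, 0, 0, 0, 0, 0, -1, 0, 0, 0, 0, 0, 0, -1, 0, 0, 0, 0, 0, 0, -1, 0, 0, 0, 0, 0, 0, -1, 0, 0, 0, 0, 0, 0, -0.5, 0, 0, 0, 0])

```text
time: 42.1
tool_pos: [0.6628, -0.119, 0.1636]
tcp_rot: [3.141, -0.068, 0.0]
wrist_force: [-0.3, 0.5, -1.2]
width: 0.003
```

```bash
python3 jp.py 0 -204 170; python3 - <<'E'
from h import *
c=cam("scene")
gcrop(c,130,180,290,280,5,"e2.png")
c=cam("top")
gcrop(c,350,150,480,240,6,"e3.png")
E
```

```text
tool in jig mm 191.8 -64.3
pos [ 0.6628 -0.119   0.1636] th -0.0431 tilt 0.0004 w 0.003 F [-0.3  0.5 -1.2] t 42.1
az total -0.01 | after turn shift units [-6.395  4.656 -0.214] | if no turn [-6.389  4.663 -0.214]
```

```bash
python3 - <<'E'
from jp import *
ct=cam("top");cs=cam("scene")
def wj(P):
    d=P[:2]-J[:2]; c,s=np.cos(J[2]),np.sin(J[2]); return np.round([(c*d[0]+s*d[1])*1000,(-s*d[0]+c*d[1])*1000],1)
print('green top',wj(px2z(ct,432.8,212.7,.124)),wj(px2z(cs,184.3,204,.124)))
print('jaw back bottom edge/top',wj(px2z(ct,417.3,212.5,.086)))
print('handle',wj(px2z(ct,447,212.7,.127)))
E
gcropdummy=1; python3 - <<'E'
from h import *
ct=cam("top"); gcrop(ct,425,200,480,228,12,"f1.png")
E
```

```text
green top [   0.2 -198.8] [  -8.7 -202. ]
jaw back bottom edge/top [   1.2 -159.9]
handle [   0.9 -240.9]
```

Emit:
arm_command(steps=[-0.91, 0.53, 0, 0, 0, 0, 0, -0.91, 0.53, 0, 0, 0, 0, 0, -0.91, 0.53, 0, 0, 0, 0, 0, -0.91, 0.53, 0, 0, 0, 0, 0, -0.91, 0.53, 0, 0, 0, 0, 0, -0.91, 0.53, 0, 0, 0, 0, 0, -0.91, 0.53, 0, 0, 0, 0, 0, 0, 0, 0, 0, 0, 0, 0, 0, 0, 0, 0, 0, 0, 0])

```text
time: 43.48
tool_pos: [0.4673, -0.2215, 0.1609]
tcp_rot: [-3.14, 0.068, 0.002]
wrist_force: [0.4, -0.2, -0.4]
width: -0.0
```

```bash
python3 jp.py 0 -176 80; python3 - <<'E'
from h import *
c=cam("scene")
gcrop(c,130,130,290,240,5,"e2.png")
E
```

```text
tool in jig mm 0.8 -175.0
pos [ 0.4673 -0.2215  0.1609] th -0.0436 tilt 0.0015 w -0.0 F [ 0.4 -0.2 -0.4] t 43.48
az total -0.015 | after turn shift units [-0.027  0.035  2.698] | if no turn [-0.024  0.037  2.698]
```

Emit:
arm_command(steps=[0, 0, 0.6, 0, 0, 0, 0, 0, 0, 0.6, 0, 0, 0, 0, 0, 0, 0.4, 0, 0, 0, 0, 0, 0, 0, 0, 0, 0, 0])

```text
time: 44.02
tool_pos: [0.4663, -0.221, 0.1117]
tcp_rot: [-3.139, 0.067, 0.006]
wrist_force: [0.0, -0.1, 0.2]
width: -0.005
```

```bash
python3 jp.py 0 -176 80; python3 - <<'E'
from h import *
c=cam("scene")
gcrop(c,140,160,240,240,8,"e2.png")
E
```

```text
tool in jig mm -0.3 -174.5
pos [ 0.4663 -0.221   0.1117] th -0.0428 tilt 0.0039 w -0.005 F [ 0.  -0.1  0.2] t 44.02
az total -0.008 | after turn shift units [0.01  0.049 1.058] | if no turn [0.013 0.051 1.058]
```

```bash
python3 - <<'E'
from jp import *
cs=cam("scene")
for n,x,y,z in (("trig top c",0,-.2,.124),("trig pad",0,-.2,.108),("finger tip c z.128",-.0,-.1745,.128),("z .098",0,-.1745,.098),("fingers edges",0,-.1635,.128),("",0,-.1855,.128),('jawback top',0,-.160,.086),('jawback corner',.027,-.160,.086)):
    X,Y=j2w(x,y); print(n,proj(cs,[[X,Y,z]]).round(1))
E
```

```text
trig top c [[185.  206.9]]
trig pad [[186.6 210.2]]
finger tip c z.128 [[194.8 204.9]]
z .098 [[197.5 211.2]]
fingers edges [[199.2 204.4]]
 [[190.4 205.4]]
jawback top [[204.2 213. ]]
jawback corner [[204.2 222.2]]
```

Emit:
arm_command(steps=[0, -0.2, 0, 0, 0, 0, 0, 0, 0, 0.3, 0, 0, 0, 0, 0, 0, 0.3, 0, 0, 0, 0, 0, 0, 0, 0, 0, 0, 0])

```text
time: 44.62
tool_pos: [0.4668, -0.2153, 0.0946]
tcp_rot: [-3.14, 0.068, 0.003]
wrist_force: [-0.5, -0.6, 0.4]
width: 0.001
```

```bash
python3 jp.py 0 -176 80; python3 - <<'E'
from h import *
c=cam("scene")
gcrop(c,140,160,240,240,8,"e2.png")
E
```

```text
tool in jig mm -0.0 -168.8
pos [ 0.4668 -0.2153  0.0946] th -0.043 tilt 0.0024 w 0.001 F [-0.5 -0.6  0.4] t 44.62
az total -0.01 | after turn shift units [0.    0.239 0.486] | if no turn [0.001 0.239 0.486]
```

Emit:
arm_command(steps=[0, 0, 0.25, 0, 0, 0, 0, 0, 0, 0.2, 0, 0, 0, 0, 0, 0, 0, 0, 0, 0, 0])

```text
time: 45.05
tool_pos: [0.4672, -0.2155, 0.0815]
tcp_rot: [-3.14, 0.068, 0.002]
wrist_force: [0.6, 0.1, 0.3]
width: -0.001
```

Emit:
arm_command(steps=[0, 0.2, 0, 0, 0, 0, 0, 0, 0.15, 0, 0, 0, 0, 0, 0, 0, 0, 0, 0, 0, 0])

```text
time: 45.42
tool_pos: [0.4676, -0.227, 0.0827]
tcp_rot: [3.141, -0.069, 0.001]
wrist_force: [0.2, 0.0, -0.6]
width: -0.001
```

Emit:
arm_command(steps=[0, 0.15, 0, 0, 0, 0, 0, 0, 0, 0, 0, 0, 0, 0])

```text
time: 45.68
tool_pos: [0.4672, -0.2312, 0.0825]
tcp_rot: [3.141, -0.068, 0.0]
wrist_force: [-0.1, -0.3, 0.8]
width: 0.002
```

```bash
python3 jp.py 0 -176 80; python3 - <<'E'
from h import *
c=cam("scene")
gcrop(c,140,160,240,240,8,"e2.png")
E
```

```text
tool in jig mm 1.1 -184.7
pos [ 0.4672 -0.2312  0.0825] th -0.0434 tilt 0.0002 w 0.002 F [-0.1 -0.3  0.8] t 45.67
az total -0.013 | after turn shift units [-0.036 -0.289  0.083] | if no turn [-0.037 -0.289  0.083]
```

Emit:
arm_command(steps=[0, 0.15, 0, 0, 0, 0, 0, 0, 0, 0, 0, 0, 0, 0])

```text
time: 45.98
tool_pos: [0.4669, -0.2354, 0.0824]
tcp_rot: [-3.141, 0.068, 0.0]
wrist_force: [-0.3, 0.8, 1.0]
width: 0.001
```

Emit:
arm_command(steps=[0, 0.15, 0, 0, 0, 0, 0, 0, 0, 0, 0, 0, 0, 0])

```text
time: 46.22
tool_pos: [0.4667, -0.2399, 0.0823]
tcp_rot: [-3.141, 0.068, 0.0]
wrist_force: [0.2, 0.9, 1.2]
width: -0.002
```

Emit:
arm_command(steps=[0, 0.15, 0, 0, 0, 0, 0, 0, 0, 0, 0, 0, 0, 0])

```text
time: 46.48
tool_pos: [0.4665, -0.2441, 0.0821]
tcp_rot: [-3.14, 0.068, 0.0]
wrist_force: [0.3, 3.2, -0.5]
width: 0.0
```

```bash
python3 jp.py 0 -176 80; python3 - <<'E'
from h import *
c=cam("scene")
gcrop(c,140,160,240,240,8,"e2.png")
E
```

```text
tool in jig mm 0.9 -197.6
pos [ 0.4665 -0.2441  0.0821] th -0.0435 tilt 0.0009 w 0.0 F [ 0.3  3.2 -0.5] t 46.48
az total -0.014 | after turn shift units [-0.03 -0.72  0.07] | if no turn [-0.031 -0.72   0.071]
```

Emit:
arm_command(steps=[0, 0.15, 0, 0, 0, 0, 0, 0, 0.15, 0, 0, 0, 0, 0, 0, 0, 0, 0, 0, 0, 0])

```text
time: 46.9
tool_pos: [0.4656, -0.2511, 0.0813]
tcp_rot: [-3.136, 0.069, 0.003]
wrist_force: [1.8, 8.1, -1.6]
width: 0.002
```

```bash
python3 jp.py 0 -176 80; python3 - <<'E'
from h import *
c=cam("scene")
gcrop(c,140,160,240,240,8,"e2.png")
E
```

```text
tool in jig mm 0.3 -204.6
pos [ 0.4656 -0.2511  0.0813] th -0.044 tilt 0.0049 w 0.002 F [ 1.8  8.1 -1.6] t 46.9
az total -0.019 | after turn shift units [-0.009 -0.954  0.044] | if no turn [-0.011 -0.954  0.049]
```

Emit:
arm_command(steps=[0, 0.1, 0, 0, 0, 0, 0, 0, 0.1, 0, 0, 0, 0, 0, 0, 0, 0, 0, 0, 0, 0])

```text
time: 47.32
tool_pos: [0.4652, -0.2536, 0.0809]
tcp_rot: [-3.13, 0.07, 0.004]
wrist_force: [3.3, 19.2, 1.2]
width: 0.001
```

```bash
python3 jp.py 0 -176 80; python3 - <<'E'
from h import *
c=cam("scene")
gcrop(c,140,160,240,240,8,"e2.png")
E
```

```text
tool in jig mm 0.0 -207.2
pos [ 0.4652 -0.2536  0.0809] th -0.045 tilt 0.011 w 0.001 F [ 3.3 19.2  1.2] t 47.33
az total -0.029 | after turn shift units [-0.    -1.04   0.032] | if no turn [-0.003 -1.039  0.043]
```

Emit:
arm_command(steps=[0, -0.3, 0, 0, 0, 0, 0, 0, -0.5, 0, 0, 0, 0, 0, 0, -0.4, 0, 0, 0, 0, 0, 0, 0, 0, 0, 0, 0, 0, 0, 0, 0, 0, 0, 0, 0])

```text
time: 48.0
tool_pos: [0.4677, -0.2237, 0.0826]
tcp_rot: [3.14, -0.067, 0.001]
wrist_force: [-0.3, -0.3, -0.0]
width: 0.001
```

```bash
python3 jp.py 0 -176 80; python3 - <<'E'
from h import *
c=cam("scene")
gcrop(c,140,160,280,250,5,"e2.png")
E
```

```text
tool in jig mm 1.3 -177.2
pos [ 0.4677 -0.2237  0.0826] th -0.0427 tilt 0.0009 w 0.001 F [-0.3 -0.3 -0. ] t 48.0
az total -0.007 | after turn shift units [-0.042 -0.04   0.085] | if no turn [-0.042 -0.04   0.085]
```

```bash
python3 - <<'E'
from h import *
np.save('s0.npy',cam("scene")["img"])
E
```

Emit:
arm_command(steps=[0, 0.4, 0, 0, 0, 0, 0, 0, 0.3, 0, 0, 0, 0, 0, 0, 0, 0, 0, 0, 0, 0])

```text
time: 48.48
tool_pos: [0.4663, -0.2442, 0.0819]
tcp_rot: [-3.138, 0.071, 0.001]
wrist_force: [0.4, 5.6, -0.2]
width: -0.001
```

Emit:
arm_command(steps=[0, 0.1, 0, 0, 0, 0, 0, 0, 0, 0, 0, 0, 0, 0])

```text
time: 48.72
tool_pos: [0.4662, -0.246, 0.0816]
tcp_rot: [-3.137, 0.07, 0.001]
wrist_force: [2.3, 8.3, -1.2]
width: -0.003
```

Emit:
arm_command(steps=[0, 0.1, 0, 0, 0, 0, 0, 0, 0, 0, 0, 0, 0, 0])

```text
time: 48.98
tool_pos: [0.4659, -0.2505, 0.0819]
tcp_rot: [-3.14, 0.069, 0.002]
wrist_force: [0.4, 2.1, -0.1]
width: -0.003
```

```bash
cat > shift.py <<'E'
from h import *
a=np.load('s0.npy'); b=cam("scene")["img"]
def sh(box):
    u0,v0,u1,v1=box; best=[]
    t=a[v0:v1,u0:u1]; T=cv2.resize(t,None,fx=8,fy=8,interpolation=cv2.INTER_CUBIC)
    S=cv2.resize(b[v0-4:v1+4,u0-8:u1+10],None,fx=8,fy=8,interpolation=cv2.INTER_CUBIC)
    r=cv2.matchTemplate(S,T,cv2.TM_CCOEFF_NORMED); _,m,_,l=cv2.minMaxLoc(r); return (l[0]/8-8,l[1]/8-4,round(m,3))
print('jaw',sh((200,203,210,228)),'pivot',sh((186,219,195,226)),'redend',sh((144,214,152,226)),'C',sh((214,205,229,229)),'B',sh((233,205,247,228)),'A',sh((252,203,265,226)),'fixed',sh((262,195,278,228)))
E
python3 shift.py; python3 jp.py 0 -176 80
```

```text
jaw (0.0, 0.0, 0.922) pivot (0.0, -0.25, 0.955) redend (-0.25, -0.625, 0.875) C (0.0, 0.0, 0.995) B (0.0, -0.125, 0.996) A (0.0, -0.125, 0.995) fixed (0.0, 0.0, 0.997)
tool in jig mm 0.6 -204.0
pos [ 0.4659 -0.2505  0.0821] th -0.0435 tilt 0.001 w -0.008 F [-0.2  2.7  0.4] t 49.02
az total -0.015 | after turn shift units [-0.02  -0.933  0.068] | if no turn [-0.022 -0.933  0.069]
```

```bash
python3 shift.py; python3 - <<'E'
from h import *
c=cam("scene")
gcrop(c,140,160,240,240,8,"e2.png")
c=cam("top"); gcrop(c,400,180,480,240,8,"e3.png")
E
```

```text
jaw (0.0, 0.0, 0.922) pivot (0.0, -0.25, 0.955) redend (-0.25, -0.625, 0.876) C (0.0, 0.0, 0.995) B (0.0, -0.125, 0.996) A (0.0, -0.125, 0.995) fixed (0.0, 0.0, 0.997)
```

Emit:
arm_command(steps=[0, -0.5, 0, 0, 0, 0, 0, 0, -0.5, 0, 0, 0, 0, 0, 0, 0, -0.5, 0, 0, 0, 0, 0, 0.4, 0, 0, 0, 0, 0, 0, 0.3, 0, 0, 0, 0, 0, 0, 0, 0, 0, 0, 0, 0])

```text
time: 49.92
tool_pos: [0.467, -0.2425, 0.0977]
tcp_rot: [3.141, -0.07, 0.001]
wrist_force: [1.1, 1.5, 0.8]
width: -0.003
```

Emit:
arm_command(steps=[0, 0.15, 0, 0, 0, 0, 0, 0, 0, 0, 0, 0, 0, 0])

```text
time: 50.18
tool_pos: [0.4665, -0.2457, 0.097]
tcp_rot: [-3.14, 0.069, 0.0]
wrist_force: [1.6, 2.6, 0.8]
width: -0.0
```

Emit:
arm_command(steps=[0, 0.15, 0, 0, 0, 0, 0, 0, 0, 0, 0, 0, 0, 0])

```text
time: 50.42
tool_pos: [0.4658, -0.2495, 0.0967]
tcp_rot: [-3.139, 0.068, 0.002]
wrist_force: [2.6, 4.1, -0.4]
width: 0.004
```

```bash
python3 shift.py; python3 jp.py 0 -176 80;  python3 - <<'E'
from h import *
c=cam("scene")
gcrop(c,140,160,240,240,8,"e2.png")
E
```

```text
jaw (0.0, 0.0, 0.924) pivot (0.25, -0.375, 0.959) redend (-0.125, -0.625, 0.85) C (0.375, 0.0, 0.993) B (0.0, -0.125, 0.996) A (0.0, -0.125, 0.996) fixed (0.0, 0.0, 0.997)
tool in jig mm 0.5 -203.0
pos [ 0.4658 -0.2495  0.0967] th -0.0432 tilt 0.0021 w -0.0 F [ 1.6  4.6 -0.6] t 50.48
az total -0.012 | after turn shift units [-0.016 -0.901  0.556] | if no turn [-0.017 -0.9    0.558]
```

Emit:
arm_command(steps=[0, 0.15, 0, 0, 0, 0, 0, 0, 0, 0, 0, 0, 0, 0])

```text
time: 50.78
tool_pos: [0.4652, -0.2535, 0.0964]
tcp_rot: [-3.138, 0.068, 0.004]
wrist_force: [1.1, 5.5, -0.5]
width: 0.005
```

Emit:
arm_command(steps=[0, 0.15, 0, 0, 0, 0, 0, 0, 0, 0, 0, 0, 0, 0])

```text
time: 51.02
tool_pos: [0.4647, -0.2568, 0.0961]
tcp_rot: [-3.136, 0.068, 0.005]
wrist_force: [0.4, 8.8, -0.1]
width: 0.001
```

```bash
python3 shift.py; python3 jp.py 0 -176 80;  python3 - <<'E'
from h import *
c=cam("scene")
gcrop(c,140,160,240,240,8,"e2.png")
E
```

```text
jaw (0.875, -0.125, 0.926) pivot (1.0, -0.375, 0.94) redend (1.375, 0.375, 0.834) C (1.25, -0.125, 0.994) B (0.0, 0.0, 0.994) A (0.0, -0.125, 0.995) fixed (0.0, 0.0, 0.997)
tool in jig mm -0.4 -210.4
pos [ 0.4647 -0.2568  0.0961] th -0.0436 tilt 0.0057 w 0.001 F [ 1.5  9.1 -0.5] t 51.08
az total -0.015 | after turn shift units [ 0.012 -1.146  0.537] | if no turn [ 0.012 -1.144  0.543]
```

Emit:
arm_command(steps=[0, 0.15, 0, 0, 0, 0, 0, 0, 0, 0, 0, 0, 0, 0])

```text
time: 51.38
tool_pos: [0.4645, -0.2584, 0.0958]
tcp_rot: [-3.13, 0.07, 0.006]
wrist_force: [2.6, 17.2, 1.4]
width: -0.003
```

```bash
python3 shift.py
```

```text
jaw (0.875, 0.0, 0.92) pivot (0.875, -0.375, 0.937) redend (1.0, 0.25, 0.847) C (1.25, -0.125, 0.994) B (0.0, 0.0, 0.994) A (0.0, -0.125, 0.995) fixed (0.0, 0.0, 0.997)
```

Emit:
arm_command(steps=[0, -0.5, 0, 0, 0, 0, 0, 0, -0.7, 0, 0, 0, 0, 0, 0, 0, 0, 0, 0, 0, 0, 0, 0.4, 0, 0, 0, 0, 0, 0, 0.3, 0, 0, 0, 0, 0, 0, 0.2, 0, 0, 0, 0, 0, 0, 0.15, 0, 0, 0, 0, 0, 0, 0, 0, 0, 0, 0, 0])

```text
time: 52.42
tool_pos: [0.4652, -0.2553, 0.0962]
tcp_rot: [-3.131, 0.073, 0.003]
wrist_force: [2.0, 17.4, 1.6]
width: 0.001
```

```bash
python3 shift.py; python3 jp.py 0 -176 97
```

```text
jaw (1.875, -0.125, 0.924) pivot (2.0, -0.375, 0.937) redend (2.25, 0.25, 0.86) C (2.5, -0.25, 0.994) B (0.0, 0.0, 0.952) A (0.0, -0.125, 0.995) fixed (0.0, 0.0, 0.997)
tool in jig mm 0.1 -208.9
pos [ 0.4652 -0.2553  0.0961] th -0.0462 tilt 0.01 w -0.001 F [ 2.4 16.8  2.3] t 52.48
az total -0.04 | after turn shift units [-0.003 -1.096 -0.029] | if no turn [-0.008 -1.096 -0.018]
```

Emit:
arm_command(steps=[0, -0.5, 0, 0, 0, 0, 0, 0, -0.7, -0.17, 0, 0, 0, 0, 0, 0, 0, 0, 0, 0, 0, 0, 0.4, 0, 0, 0, 0, 0, 0, 0.3, 0, 0, 0, 0, 0, 0, 0.2, 0, 0, 0, 0, 0, 0, 0.15, 0, 0, 0, 0, 0, 0, 0, 0, 0, 0, 0, 0])

```text
time: 53.48
tool_pos: [0.4661, -0.2542, 0.1026]
tcp_rot: [-3.138, 0.07, 0.0]
wrist_force: [0.1, 7.2, 4.1]
width: 0.003
```

```bash
python3 shift.py; python3 jp.py 0 -176 97;  python3 - <<'E'
from h import *
c=cam("scene")
gcrop(c,140,160,240,240,8,"e2.png")
E
```

```text
jaw (2.875, -0.25, 0.921) pivot (3.0, -0.625, 0.961) redend (3.125, 0.25, 0.852) C (3.375, -0.25, 0.991) B (-0.125, 0.0, 0.94) A (0.0, -0.125, 0.995) fixed (0.0, 0.0, 0.997)
tool in jig mm 1.0 -207.7
pos [ 0.4661 -0.2542  0.1026] th -0.0441 tilt 0.0022 w -0.001 F [1.  6.  3.8] t 53.52
az total -0.02 | after turn shift units [-0.033 -1.057  0.188] | if no turn [-0.035 -1.057  0.19 ]
```

Emit:
arm_command(steps=[0, 0.1, 0, 0, 0, 0, 0, 0, 0.1, 0, 0, 0, 0, 0, 0, 0, 0, 0, 0, 0, 0])

```text
time: 53.95
tool_pos: [0.466, -0.2565, 0.1027]
tcp_rot: [-3.132, 0.07, 0.001]
wrist_force: [2.0, 19.5, 8.7]
width: -0.0
```

```bash
python3 shift.py; python3 jp.py 0 -176 97
```

```text
jaw (2.0, -0.125, 0.921) pivot (2.125, -0.5, 0.962) redend (2.125, 0.0, 0.863) C (3.375, -0.375, 0.99) B (-0.125, 0.0, 0.941) A (0.0, -0.125, 0.995) fixed (0.0, 0.0, 0.997)
tool in jig mm 1.0 -210.0
pos [ 0.466  -0.2564  0.1026] th -0.0448 tilt 0.0087 w 0.0 F [ 2.2 18.4  9. ] t 54.0
az total -0.027 | after turn shift units [-0.032 -1.132  0.187] | if no turn [-0.035 -1.13   0.197]
```

Emit:
arm_command(steps=[0, -0.8, 0, 0, 0, 0, 0, 0, -0.2, -0.5, 0, 0, 0, 0, 0, 0, -1, 0, 0, 0, 0, 0, 0, -1, 0, 0, 0, 0, 0, 0, 0, 0, 0, 1, 0.5, 0, 0, 0, 0, 0, 1, 1, 0, 0, 0, 0, 0, 1, 1, 0, 0, 0, 0, 0, 1, 1, 0, 0, 0, 0, 0, 1, 1, 0, 0, 0, 0, 0, 1, 1], squeeze=20)

```text
time: 55.25
tool_pos: [0.4672, -0.2321, 0.1778]
tcp_rot: [2.963, -1.04, 0.001]
wrist_force: [-0.0, 0.3, -0.6]
width: 1.0
```

Emit:
arm_command(steps=[0, 0, 0, 0, 0, 1, 1, 0, 0, 0, 0, 0, 1, 1, 0, 0, 0, 0, 0, 1, 1, 0, 0, 0, 0, 0, 1, 1, 0, 0, 0, 0, 0, 1, 1, 0, 0, 0, 0, 0, 1, 1, 0, 0, 0, 0, 0, 1, 1, 0, 0, 0, 0, 0, 1, 1, 0, 0, 0, 0, 0, 1, 1, 0, 0, 0, 0, 0, 0, 1])

```text
time: 56.5
tool_pos: [0.4672, -0.2319, 0.1778]
tcp_rot: [2.173, -2.268, 0.002]
wrist_force: [-0.2, -0.2, 0.2]
width: 0.998
```

```bash
python3 shift.py; python3 jp.py 0 -212 75 -1.5708;python3 - <<'E'
from jp import *
ct=cam("top");cs=cam("scene")
def wj(P):
    d=P[:2]-J[:2]; c,s=np.cos(J[2]),np.sin(J[2]); return np.round([(c*d[0]+s*d[1])*1000,(-s*d[0]+c*d[1])*1000],1)
gcrop(cs,140,160,280,250,5,"e2.png"); gcrop(ct,390,190,480,240,8,"e3.png")
E
```

```text
jaw (3.125, -0.25, 0.899) pivot (3.0, -0.375, 0.989) redend (2.625, -0.75, 0.816) C (3.375, -0.25, 0.991) B (-0.125, 0.0, 0.94) A (0.0, -0.125, 0.995) fixed (0.0, 0.0, 0.997)
tool in jig mm 1.1 -185.2
pos [ 0.4672 -0.2317  0.1777] th -1.6123 tilt 0.001 w 0.997 F [-0.2 -0.6  0.6] t 56.55
az total 0.005 | after turn shift units [0.895 0.037 3.423] | if no turn [0.891 0.039 3.424]
```

Emit:
arm_command(steps=[0.83, 0.03, 0, 0, 0, 0, 1, 0, 0, 0.7, 0, 0, 0, 1, 0, 0, 0.6, 0, 0, 0, 1, 0, 0, 0.5, 0, 0, 0, 1, 0, 0, 0, 0, 0, 0, 1])

```text
time: 57.28
tool_pos: [0.4639, -0.2547, 0.1215]
tcp_rot: [2.173, -2.267, -0.006]
wrist_force: [-0.8, -0.3, 0.7]
width: 0.999
```

```bash
python3 jp.py 0 -210 75 -1.5708;python3 - <<'E'
from jp import *
cs=cam("scene")
gcrop(cs,140,160,240,240,8,"e2.png")
E
```

```text
tool in jig mm -1.2 -208.3
pos [ 0.4639 -0.2547  0.1215] th -1.6133 tilt 0.0037 w 0.999 F [-0.8 -0.3  0.7] t 57.27
az total -0.005 | after turn shift units [ 0.056 -0.04   1.551] | if no turn [ 0.059 -0.045  1.551]
```

Emit:
arm_command(steps=[0.12, 0, 0.5, 0, 0, 0, 1, 0, 0, 0.5, 0, 0, 0, 1, 0, 0, 0.5, 0, 0, 0, 1, 0, 0, 0, 0, 0, 0, 1])

```text
time: 57.82
tool_pos: [0.4634, -0.2583, 0.0762]
tcp_rot: [2.172, -2.268, -0.006]
wrist_force: [0.4, -0.4, 1.0]
width: 1.002
```

```bash
python3 jp.py 0 -210 75 -1.5708;python3 - <<'E'
from jp import *
cs=cam("scene")
gcrop(cs,140,160,240,240,8,"e2.png")
E
```

```text
tool in jig mm -1.5 -211.9
pos [ 0.4634 -0.2583  0.0762] th -1.6139 tilt 0.0042 w 1.002 F [ 0.4 -0.4  1. ] t 57.83
az total -0.011 | after turn shift units [-0.064 -0.052  0.041] | if no turn [-0.064 -0.052  0.041]
```

Emit:
arm_command(steps=[0, 0, 0, 0, 0, 0, 0.6, 0, 0, 0, 0, 0, 0, 0.45, 0, 0, 0, 0, 0, 0, 0.3, 0, 0, 0, 0, 0, 0, 0.3, 0, 0, 0, 0, 0, 0, 0.3], squeeze=20)

```text
time: 58.5
tool_pos: [0.4662, -0.2608, 0.0807]
tcp_rot: [2.173, -2.268, 0.006]
wrist_force: [-1.3, -1.7, 6.0]
width: 0.367
```

```bash
python3 shift.py; python3 jp.py 0 -210 75 -1.5708;python3 - <<'E'
from jp import *
cs=cam("scene")
gcrop(cs,140,160,240,240,8,"e2.png")
E
```

```text
jaw (7.0, -0.75, 0.921) pivot (7.0, -0.75, 0.938) redend (7.5, 0.0, 0.832) C (7.125, -0.75, 0.991) B (2.75, -0.25, 0.934) A (0.625, -0.125, 0.984) fixed (0.0, 0.0, 0.975)
tool in jig mm 1.4 -214.3
pos [ 0.4663 -0.2608  0.0807] th -1.6136 tilt 0.004 w 0.366 F [-2.2 -2.7  6.9] t 58.55
az total -0.008 | after turn shift units [-0.144  0.047  0.19 ] | if no turn [-0.144  0.047  0.189]
```

Emit:
arm_command(steps=[0, 0, 0, 0, 0, 0, 0.7, 0, 0, 0, 0, 0, 0, 1, -0.35, 0, 0, 0, 0, 0, 1, -0.1, 0, 0.05, 0, 0, 0, 1, 0, 0, 0, 0, 0, 0, 1])

```text
time: 59.22
tool_pos: [0.4653, -0.2452, 0.0766]
tcp_rot: [2.174, -2.268, -0.001]
wrist_force: [-1.1, -0.0, -0.1]
width: 1.003
```

```bash
python3 shift.py; python3 jp.py 0 -200 77 -1.5708;python3 - <<'E'
from jp import *
cs=cam("scene")
gcrop(cs,140,160,240,240,8,"e2.png")
E
```

```text
jaw (7.0, -0.75, 0.93) pivot (7.0, -0.875, 0.99) redend (7.125, -0.375, 0.845) C (7.125, -0.75, 0.991) B (2.75, -0.25, 0.934) A (0.625, -0.125, 0.984) fixed (0.0, 0.0, 0.975)
tool in jig mm -0.1 -199.0
pos [ 0.4655 -0.2454  0.0767] th -1.6133 tilt 0.0005 w 0.999 F [-0.5  0.  -0.2] t 59.27
az total -0.004 | after turn shift units [ 0.034 -0.002 -0.01 ] | if no turn [ 0.034 -0.002 -0.01 ]
```

Second squeeze.

Emit:
arm_command(steps=[0, 0, 0, 0, 0, 0, 0.6, 0, 0, 0, 0, 0, 0, 0.45, 0, 0, 0, 0, 0, 0, 0.3, 0, 0, 0, 0, 0, 0, 0.3, 0, 0, 0, 0, 0, 0, 0.3, 0, 0, 0, 0, 0, 0, 0.3])

```text
time: 60.08
tool_pos: [0.4665, -0.2511, 0.0801]
tcp_rot: [2.171, -2.264, 0.013]
wrist_force: [-6.5, -13.0, 9.8]
width: 0.381
```

```bash
python3 shift.py; python3 jp.py 0 -200 77 -1.5708;python3 - <<'E'
from jp import *
cs=cam("scene")
gcrop(cs,160,180,280,250,6,"e2.png")
E
```

```text
jaw (10.0, -1.0, 0.882) pivot (10.0, -1.125, 0.862) redend (-0.875, -1.0, 0.743) C (8.125, -0.875, 0.987) B (3.75, -0.375, 0.934) A (1.5, -0.125, 0.981) fixed (0.0, 0.125, 0.947)
tool in jig mm 1.2 -204.6
pos [ 0.4665 -0.2511  0.0801] th -1.613 tilt 0.0093 w 0.378 F [ -6.2 -12.4   9.8] t 60.12
az total -0.002 | after turn shift units [-0.153  0.04   0.103] | if no turn [-0.154  0.04   0.102]
```

Emit:
arm_command(steps=[0, 0, 0, 0, 0, 0, 0.7, 0, 0, 0, 0, 0, 0, 1, -0.2, 0, 0, 0, 0, 0, 1, 0, 0, 0.05, 0, 0, 0, 1, 0, 0, 0, 0, 0, 0, 0.6, 0, 0, 0, 0, 0, 0, 0.45, 0, 0, 0, 0, 0, 0, 0.3, 0, 0, 0, 0, 0, 0, 0.3, 0, 0, 0, 0, 0, 0, 0.3, 0, 0, 0, 0, 0, 0, 0.3])

```text
time: 61.42
tool_pos: [0.4657, -0.2468, 0.0785]
tcp_rot: [2.17, -2.261, 0.014]
wrist_force: [-10.7, -19.6, 9.6]
width: 0.447
```

```bash
sed -i 's/u1+10/u1+18/' shift.py; python3 shift.py; python3 jp.py 0 -200 77 -1.5708;python3 - <<'E'
from jp import *
cs=cam("scene")
gcrop(cs,160,180,280,250,6,"e2.png")
E
```

```text
jaw (11.375, -1.25, 0.913) pivot (11.125, -1.25, 0.961) redend (11.375, -0.375, 0.838) C (8.125, -0.875, 0.983) B (3.75, -0.375, 0.935) A (1.5, -0.125, 0.981) fixed (0.0, 0.125, 0.947)
tool in jig mm 0.3 -200.4
pos [ 0.4657 -0.2468  0.0785] th -1.6121 tilt 0.0119 w 0.444 F [-10.4 -19.3   9.1] t 61.48
az total 0.007 | after turn shift units [-0.012  0.009  0.048] | if no turn [-0.013  0.009  0.048]
```

Emit:
arm_command(steps=[0, 0, 0, 0, 0, 0, 0.7, 0, 0, 0, 0, 0, 0, 1, 0, 0, 0, 0, 0, 0, 1, 0, 0, -0.8, 0, 0, 0, 1, 0, 0, -1, 0, 0, 0, 1, 0, 0, -1, 0, 0, 0, 1, 0, 0, 0, 0, 0, 0, 1, 0, 0, 0, 0, 0, 0, 1, 0, 0, 0, 0, 0, 0, 1, 0, 0, 0, 0, 0, 0, 1])

```text
time: 62.78
tool_pos: [0.4651, -0.2393, 0.1581]
tcp_rot: [2.173, -2.268, -0.004]
wrist_force: [-0.4, -0.9, 0.6]
width: 1.003
```

```bash
python3 shift.py; python3 jp.py 0 -200 77 -1.5708;python3 - <<'E'
from jp import *
cs=cam("scene")
gcrop(cs,130,160,290,270,5,"e2.png")
ct=cam("top"); gcrop(ct,350,180,480,240,6,"e3.png")
E
```

```text
jaw (10.5, -1.125, 0.922) pivot (10.25, -1.25, 0.986) redend (10.375, -1.375, 0.896) C (8.0, -0.875, 0.988) B (3.75, -0.375, 0.935) A (1.5, -0.125, 0.981) fixed (0.0, 0.125, 0.947)
tool in jig mm -0.5 -193.0
pos [ 0.4653 -0.2394  0.1584] th -1.6138 tilt 0.0019 w 0.998 F [-0.1 -0.1  0.3] t 62.83
az total -0.01 | after turn shift units [ 0.234 -0.016  2.713] | if no turn [ 0.237 -0.021  2.713]
```

Emit:
arm_command(steps=[0, 0, 0, 0, 0, 0, 1, 0, 0, 0, 0, 0, 0, 1, 0, 0, 0, 0, 0, 0, 1, 0, 0, 0, 0, 0, 0, 1, 0, 0, 0, 0, 0, 0, 1, 0, 0, 0, 0, 0, 0, 1, 0, 0, 0, 0, 0, 0, 1, 0, 0, 0, 0, 0, 0, 1, 0, 0, 0, 0, 0, 0, 1, 0, 0, 0, 0, 0, 0, 1])

```text
time: 64.18
tool_pos: [0.4659, -0.2398, 0.1595]
tcp_rot: [-2.173, 2.269, 0.0]
wrist_force: [0.8, -0.3, -1.4]
width: 0.998
```

Emit:
arm_command(steps=[0, 0, 0, 0, 0, 0, 0.5, 0, 0, 0, 0, 0, 0, 0, 0, 0, 0, 0, 0, 0, 0, 0, 0, 0, 0, 0, 0, 0, 0, 0, 0, 0, 0, 0, 0, 0, 0, 0, 0, 0, 0, 0, 0, 0, 0, 0, 0, 0, 0, 0, 0, 0, 0, 0, 0, 0, 0, 0, 0, 0, 0, 0, 0, 0, 0, 0, 0, 0, 0, 0])

```text
time: 65.42
tool_pos: [0.4659, -0.2398, 0.1595]
tcp_rot: [-2.173, 2.269, -0.0]
wrist_force: [0.3, -0.4, 0.4]
width: -0.0
```

Emit:
arm_command(steps=[0, 0, 0, 0, 0, 0, 0, 0, 0, 0, 0, 0, 0, 0, 0, 0, 0, 0, 0, 0, 0, 0, 0, 0, 0, 0, 0, 0, 0, 0, 0, 0, 0, 0, 0, 0, 0, 0, 0, 0, 0, 0, 0, 0, 0, 0, 0, 0, 0])

```text
time: 66.3
tool_pos: [0.4659, -0.2398, 0.1595]
tcp_rot: [2.173, -2.269, -0.0]
wrist_force: [-0.9, 0.3, 0.3]
width: -0.004
```

```bash
python3 shift.py; python3 - <<'E'
from jp import *
ct=cam("top");cs=cam("scene")
def wj(P):
    d=P[:2]-J[:2]; c,s=np.cos(J[2]),np.sin(J[2]); return np.round([(c*d[0]+s*d[1])*1000,(-s*d[0]+c*d[1])*1000],1)
print('jawback',wj(px2z(ct,406.3,212.5,.086)))
gcrop(cs,130,190,210,240,9,"e2.png")
for y in (-.264,-.277): X,Y=j2w(0,y); print(y,proj(cs,[[X,Y,.069]]))
print(wj(px2z(cs,149,216,.08)),wj(px2z(cs,167,216,.069)))
E
python3 jp.py 0 -264 100 -1.5708
```

```text
jaw (10.5, -1.125, 0.922) pivot (10.375, -1.625, 0.963) redend (10.375, -1.375, 0.901) C (8.0, -0.875, 0.988) B (3.75, -0.375, 0.935) A (1.5, -0.125, 0.981) fixed (0.0, 0.125, 0.947)
jawback [   0.6 -126. ]
-0.264 [[165.83024934 220.70915884]]
-0.277 [[160.89487422 221.24882001]]
[ -12.9 -305.8] [ -13.9 -261.5]
tool in jig mm 0.1 -193.4
pos [ 0.4659 -0.2398  0.1595] th -1.6139 tilt 0.0 w 0.0 F [-0.7  0.1 -0.1] t 66.45
az total -0.011 | after turn shift units [2.355 0.004 1.983] | if no turn [2.355e+00 1.000e-03 1.983e+00]
```

Emit:
arm_command(steps=[0, 0, 0, 0, 0, -1, 0, 0, 0, 0, 0, 0, -1, 0, 0, 0, 0, 0, 0, -1, 0, 0, 0, 0, 0, 0, -1, 0, 0, 0, 0, 0, 0, -1, 0, 0, 0, 0, 0, 0, -1, 0, 0, 0, 0, 0, 0, -1, 0, 0, 0, 0, 0, 0, -1, 0, 0, 0, 0, 0, 0, -1, 0, 0, 0, 0, 0, 0, -1, 0])

```text
time: 67.7
tool_pos: [0.4659, -0.2398, 0.1595]
tcp_rot: [-3.018, 0.873, 0.0]
wrist_force: [-0.3, 0.5, -0.8]
width: 0.002
```

Emit:
arm_command(steps=[0, 0, 0, 0, 0, -1, 0, 0, 0, 0, 0, 0, -1, 0, 0, 0, 0, 0, 0, -1, 0, 0, 0, 0, 0, 0, -1, 0, 0, 0, 0, 0, 0, -1, 0, 0, 1, 0, 0, 0, 0, 0, 0, 1, 0, 0, 0, 0, 0, 0, 0.1, 0, 0, 0, 0, 0, 0, 0, 0, 0, 0, 0, 0])

```text
time: 68.82
tool_pos: [0.463, -0.3024, 0.1593]
tcp_rot: [-3.14, 0.069, 0.001]
wrist_force: [0.3, -0.2, -0.2]
width: -0.001
```

```bash
python3 jp.py 0 -257 100;python3 - <<'E'
from jp import *
ct=cam("top");cs=cam("scene")
gcrop(cs,110,150,230,240,6,"e2.png"); gcrop(ct,380,180,480,240,7,"e3.png")
E
```

```text
tool in jig mm -0.1 -256.0
pos [ 0.463  -0.3024  0.1593] th -0.0438 tilt 0.0008 w -0.001 F [ 0.3 -0.2 -0.2] t 68.83
az total -0.017 | after turn shift units [0.005 0.032 1.977] | if no turn [0.005 0.033 1.977]
```

```bash
python3 - <<'E'
from jp import *
ct=cam("top");cs=cam("scene")
def wj(P):
    d=P[:2]-J[:2]; c,s=np.cos(J[2]),np.sin(J[2]); return np.round([(c*d[0]+s*d[1])*1000,(-s*d[0]+c*d[1])*1000],1)
for u in (437,450.5,452.5): print(u,wj(px2z(ct,u,213.5,.07)),wj(px2z(ct,u,213.5,.08)))
print('handle rear top',wj(px2z(ct,437.5,213.5,.09)),'green',wj(px2z(ct,422,213,.124)),'jawback',wj(px2z(ct,405.8,213,.086)))
p=bot.read_state()["tool_pos"]; print(proj(ct,[p+[0,0,.015]]),proj(cs,[p+[0,0,.015]]))
E
```

```text
437 [-2.000e-01 -2.249e+02] [  -0.5 -222.4]
450.5 [   0.6 -267.5] [   0.3 -264.7]
452.5 [   0.7 -273.8] [   0.4 -271. ]
handle rear top [  -0.8 -221.5] green [  -1.3 -166.3] jawback [  -1.  -124.5]
[[456.37040367 212.63964467]] [[157.02993766 198.34822358]]
```

Emit:
arm_command(steps=[0, -0.05, 0.7, 0, 0, 0, 0, 0, 0, 0.7, 0, 0, 0, 0, 0, 0, 0.7, 0, 0, 0, 0, 0, 0, 0.6, 0, 0, 0, 0, 0, 0, 0, 0, 0, 0, 0])

```text
time: 69.65
tool_pos: [0.462, -0.3, 0.0767]
tcp_rot: [-3.139, 0.067, 0.005]
wrist_force: [0.4, -0.7, -0.3]
width: 0.0
```

```bash
python3 jp.py 0 -255 60;python3 - <<'E'
from jp import *
cs=cam("scene")
gcrop(cs,110,160,230,250,6,"e2.png")
E
```

```text
tool in jig mm -1.2 -253.6
pos [ 0.462  -0.3     0.0767] th -0.0426 tilt 0.0037 w 0.0 F [ 0.4 -0.7 -0.3] t 69.65
az total -0.006 | after turn shift units [0.041 0.046 0.558] | if no turn [0.043 0.047 0.558]
```

Emit:
arm_command(steps=[0.04, -0.03, 0.25, 0, 0, 0, 0, 0, 0, 0.2, 0, 0, 0, 0, 0, 0, 0, 0, 0, 0, 0])

```text
time: 70.08
tool_pos: [0.4641, -0.3002, 0.0646]
tcp_rot: [-3.14, 0.068, 0.001]
wrist_force: [-0.2, 0.4, 0.3]
width: 0.001
```

Emit:
arm_command(steps=[0, 0, 0.15, 0, 0, 0, 0, 0, 0, 0, 0, 0, 0, 0])

```text
time: 70.32
tool_pos: [0.4642, -0.3002, 0.0601]
tcp_rot: [-3.14, 0.068, 0.001]
wrist_force: [1.0, 0.6, 0.7]
width: -0.0
```

Emit:
arm_command(steps=[0, 0, 0.15, 0, 0, 0, 0, 0, 0, 0, 0, 0, 0, 0])

```text
time: 70.58
tool_pos: [0.4641, -0.3002, 0.0555]
tcp_rot: [-3.14, 0.068, 0.001]
wrist_force: [0.4, -0.1, 0.1]
width: 0.002
```

```bash
python3 jp.py 0 -255 60;python3 shift.py;python3 - <<'E'
from jp import *
cs=cam("scene")
gcrop(cs,110,160,230,250,6,"e2.png")
E
```

```text
tool in jig mm 0.9 -253.7
pos [ 0.4641 -0.3002  0.0555] th -0.0431 tilt 0.0008 w 0.002 F [ 0.4 -0.1  0.1] t 70.58
az total -0.01 | after turn shift units [-0.03   0.042 -0.15 ] | if no turn [-0.03   0.042 -0.15 ]
jaw (10.5, -1.125, 0.923) pivot (10.25, -1.625, 0.957) redend (3.75, -1.375, 0.858) C (8.0, -0.875, 0.988) B (3.75, -0.375, 0.935) A (1.5, -0.125, 0.981) fixed (0.0, 0.125, 0.947)
```

Emit:
arm_command(steps=[0, 0, 0.12, 0, 0, 0, 0, 0, 0, 0, 0, 0, 0, 0])

```text
time: 70.92
tool_pos: [0.4642, -0.3002, 0.052]
tcp_rot: [-3.14, 0.068, 0.001]
wrist_force: [-0.3, 0.1, 0.1]
width: -0.004
```

Emit:
arm_command(steps=[0, 0, 0.12, 0, 0, 0, 0, 0, 0, 0, 0, 0, 0, 0])

```text
time: 71.18
tool_pos: [0.465, -0.3011, 0.0491]
tcp_rot: [3.14, -0.068, 0.002]
wrist_force: [0.5, -1.9, 1.1]
width: -0.001
```

Emit:
arm_command(steps=[0, 0, 0.12, 0, 0, 0, 0, 0, 0, 0, 0, 0, 0, 0])

```text
time: 71.42
tool_pos: [0.465, -0.3012, 0.0459]
tcp_rot: [3.14, -0.067, 0.002]
wrist_force: [-1.3, -1.7, 4.6]
width: 0.001
```

```bash
python3 jp.py 0 -255 60;python3 shift.py;python3 - <<'E'
from jp import *
cs=cam("scene")
gcrop(cs,110,160,230,250,6,"e2.png")
E
```

```text
tool in jig mm 1.9 -254.7
pos [ 0.465  -0.3012  0.0459] th -0.043 tilt 0.0018 w 0.001 F [-1.3 -1.7  4.6] t 71.42
az total -0.009 | after turn shift units [-0.062  0.01  -0.469] | if no turn [-0.062  0.01  -0.469]
jaw (8.375, -0.875, 0.923) pivot (8.25, -1.25, 0.962) redend (4.625, 1.25, 0.867) C (8.0, -0.875, 0.989) B (3.75, -0.375, 0.935) A (1.5, -0.125, 0.98) fixed (0.0, 0.125, 0.947)
```

Emit:
arm_command(steps=[0, 0.2, 0.04, 0, 0, 0, 0, 0, 0.2, 0, 0, 0, 0, 0, 0, 0, 0, 0, 0, 0, 0])

```text
time: 71.9
tool_pos: [0.4642, -0.3127, 0.0441]
tcp_rot: [3.141, -0.068, 0.001]
wrist_force: [0.2, -1.4, 3.3]
width: 0.001
```

```bash
python3 shift.py
```

```text
jaw (7.625, -0.875, 0.922) pivot (7.625, -1.25, 0.97) redend (0.125, 1.75, 0.828) C (8.0, -0.875, 0.989) B (3.75, -0.375, 0.935) A (1.5, -0.125, 0.981) fixed (0.0, 0.125, 0.947)
```

Emit:
arm_command(steps=[0, 0.2, 0, 0, 0, 0, 0, 0, 0.2, 0, 0, 0, 0, 0, 0, 0, 0, 0, 0, 0, 0])

```text
time: 72.32
tool_pos: [0.4631, -0.3247, 0.0437]
tcp_rot: [-3.141, 0.068, 0.001]
wrist_force: [0.6, 1.8, 1.2]
width: -0.004
```

```bash
python3 shift.py; python3 - <<'E'
from jp import *
cs=cam("scene")
gcrop(cs,110,160,230,250,6,"e2.png")
E
```

```text
jaw (5.625, -0.625, 0.923) pivot (5.625, -1.0, 0.974) redend (-3.75, 0.25, 0.49) C (8.0, -1.25, 0.971) B (3.625, -0.375, 0.935) A (1.5, -0.125, 0.98) fixed (0.0, 0.125, 0.947)
```

Emit:
arm_command(steps=[0, 0.2, 0.06, 0, 0, 0, 0, 0, 0.2, 0, 0, 0, 0, 0, 0, 0, 0, 0, 0, 0, 0])

```text
time: 72.8
tool_pos: [0.4627, -0.3372, 0.0422]
tcp_rot: [3.14, -0.068, -0.0]
wrist_force: [-0.7, 1.1, 2.6]
width: -0.003
```

```bash
python3 shift.py; python3 jp.py 0 0 0; python3 - <<'E'
from jp import *
cs=cam("scene")
gcrop(cs,110,160,230,250,6,"e2.png")
E
```

```text
jaw (0.75, 0.0, 0.922) pivot (0.875, -0.375, 0.969) redend (2.25, 0.875, 0.362) C (8.125, -1.375, 0.935) B (3.625, -0.375, 0.935) A (1.5, -0.125, 0.98) fixed (0.0, 0.125, 0.947)
tool in jig mm 1.1 -290.7
pos [ 0.4627 -0.3372  0.0422] th -0.0431 tilt 0.001 w -0.0 F [-0.9 -0.6  2.9] t 72.85
az total -0.011 | after turn shift units [-0.036 -9.691  1.407] | if no turn [-0.047 -9.692  1.398]
```

Emit:
arm_command(steps=[0, 0.2, 0, 0, 0, 0, 0, 0, 0.15, 0, 0, 0, 0, 0, 0, 0, 0, 0, 0, 0, 0])

```text
time: 73.28
tool_pos: [0.4623, -0.3471, 0.0421]
tcp_rot: [-3.141, 0.068, 0.0]
wrist_force: [-0.3, 1.7, 2.0]
width: 0.006
```

Emit:
arm_command(steps=[0, 0.1, 0, 0, 0, 0, 0, 0, 0.1, 0, 0, 0, 0, 0, 0, 0, 0, 0, 0, 0, 0])

```text
time: 73.65
tool_pos: [0.462, -0.3473, 0.0409]
tcp_rot: [-3.131, 0.07, 0.003]
wrist_force: [2.4, 16.9, 5.3]
width: -0.002
```

```bash
python3 shift.py; python3 jp.py 0 0 0; python3 - <<'E'
from jp import *
cs=cam("scene")
gcrop(cs,110,160,230,250,6,"e2.png")
E
```

```text
jaw (-3.0, 0.375, 0.923) pivot (-3.0, -0.125, 0.97) redend (-1.625, 1.5, 0.326) C (8.125, -1.375, 0.936) B (3.625, -0.375, 0.935) A (1.5, -0.125, 0.981) fixed (0.0, 0.125, 0.947)
tool in jig mm 0.7 -300.9
pos [ 0.462  -0.3473  0.041 ] th -0.0447 tilt 0.0099 w 0.001 F [ 3.5 16.9  5.2] t 73.7
az total -0.025 | after turn shift units [ -0.024 -10.029   1.366] | if no turn [ -0.048 -10.015   1.463]
```

Emit:
arm_command(steps=[0, -0.1, 0, 0, 0, 0, 0, 0, -0.15, -0.1, 0, 0, 0, 0, 0, 0, -0.7, 0, 0, 0, 0, 0, 0, -1, 0, 0, 0, 0, 0, 0, -1, 0, 0, 0, 0, 0, 0, -1, 0, 0, 0, 0, 0, 0, -0.4, 0, 0, 0, 0, 0, 0, 0, 0, 0, 0, 0])

```text
time: 74.75
tool_pos: [0.463, -0.3461, 0.1689]
tcp_rot: [3.139, -0.068, 0.003]
wrist_force: [0.0, -0.1, -0.5]
width: 0.002
```

```bash
python3 shift.py; python3 jp.py 0 -95 165; python3 - <<'E'
from jp import *
cs=cam("scene"); ct=cam("top")
gcrop(cs,130,180,290,280,5,"e2.png")
gcrop(ct,240,140,345,210,7,"e3.png")
E
```

```text
jaw (-3.0, 0.375, 0.921) pivot (-3.0, -0.125, 0.971) redend (-3.125, -0.5, 0.655) C (8.125, -1.375, 0.936) B (3.625, -0.375, 0.935) A (1.5, -0.125, 0.98) fixed (0.0, 0.125, 0.947)
tool in jig mm 1.0 -299.1
pos [ 0.4623 -0.3455  0.1676] th -0.0433 tilt 0.0003 w 0.001 F [-0.1 -0.1 -0.3] t 74.8
az total -0.012 | after turn shift units [-0.032 -6.802  0.087] | if no turn [-0.041 -6.802  0.086]
```

```bash
python3 - <<'E'
from jp import *
ct=cam("top");cs=cam("scene")
q=[px2z(ct,u,v,.012) for u,v in ((250.5,160.0),(326.7,151.8),(330.6,189.4),(254.4,198.8))]
q=np.array(q); c=q.mean(0); print(q.round(4),'c',c.round(4))
for i in range(4):
    d=q[(i+1)%4]-q[i]; print(np.hypot(*d[:2]).round(4),np.arctan2(d[1],d[0]).round(4))
yaw=np.arctan2(*( (q[0]-q[1])+(q[3]-q[2]))[[1,0]])-np.pi/2; print('yaw',yaw)
cc,ss=np.cos(yaw),np.sin(yaw)
for y in (-.07,0,.07): print(y,(c[0]-ss*y).round(4),(c[1]+cc*y).round(4))
# scene check
q=[px2z(cs,u,v,.012) for u,v in ((309.5,239),(400,217.5),(416.5,257.5),(322.5,282))]
print('scene c',np.mean(q,0).round(4))
np.save('tray.npy',[c[0],c[1],yaw])
E
```

```text
[[0.652  0.3127 0.012 ]
 [0.6728 0.0655 0.012 ]
 [0.5507 0.0557 0.012 ]
 [0.5259 0.3015 0.012 ]] c [0.6004 0.1839 0.012 ]
0.2481 -1.4869
0.1225 -3.0615
0.2471 1.6713
0.1266 0.0884
yaw 0.09217162029987014
-0.07 0.6068 0.1142
0 0.6004 0.1839
0.07 0.5939 0.2536
scene c [0.5964 0.1815 0.012 ]
```

Emit:
arm_command(steps=[0, -0.97, 0, 0, 0, 0, 0.5, 0, -0.97, 0, 0, 0, 0, 1, 0, -0.97, 0, 0, 0, 0, 1, 0, -0.97, 0, 0, 0, 0, 1, 0, -0.97, 0, 0, 0, 0, 1, 0, -0.97, 0, 0, 0, 0, 1, 0, -0.98, 0, 0, 0, 0, 1, 0, 0, 0, 0, 0, 0, 1, 0, 0, 0.5, 0, 0, 0, 1, 0, 0, 0.5, 0, 0, 0, 1])

```text
time: 76.25
tool_pos: [0.4709, -0.1422, 0.1367]
tcp_rot: [3.141, -0.069, -0.001]
wrist_force: [0.2, -0.5, 0.2]
width: 0.996
```

```bash
python3 jp.py 1 -95 40; python3 - <<'E'
from jp import *
cs=cam("scene")
gcrop(cs,190,150,290,250,7,"e2.png")
E
```

```text
tool in jig mm 1.1 -95.6
pos [ 0.4709 -0.1422  0.1367] th -0.0439 tilt 0.0008 w 0.996 F [ 0.2 -0.5  0.2] t 76.25
az total -0.018 | after turn shift units [-2.000e-03 -2.100e-02  3.223e+00] | if no turn [ 0.    -0.021  3.223]
```

Emit:
arm_command(steps=[0, 0, 0.7, 0, 0, 0, 1, 0, 0, 0.7, 0, 0, 0, 1, 0, 0, 0.7, 0, 0, 0, 1, 0, 0, 0.5, 0, 0, 0, 1, 0, 0, 0.4, 0, 0, 0, 1, 0, 0, 0, 0, 0, 0, 1])

```text
time: 77.05
tool_pos: [0.4704, -0.1414, 0.0471]
tcp_rot: [-3.14, 0.068, 0.003]
wrist_force: [-0.4, -1.0, 0.3]
width: 1.0
```

```bash
python3 jp.py 1 -95 40; python3 - <<'E'
from jp import *
cs=cam("scene")
gcrop(cs,190,150,290,250,7,"e2.png")
E
```

```text
tool in jig mm 0.5 -94.8
pos [ 0.4704 -0.1414  0.0471] th -0.0433 tilt 0.0022 w 1.0 F [-0.4 -1.   0.3] t 77.05
az total -0.013 | after turn shift units [0.015 0.005 0.236] | if no turn [0.016 0.006 0.236]
```

Emit:
arm_command(steps=[0, 0, 0.15, 0, 0, 0, 1, 0, 0, 0, 0, 0, 0, 0.75, 0, 0, 0, 0, 0, 0, 0.5, 0, 0, 0, 0, 0, 0, 0.4, 0, 0, 0, 0, 0, 0, 0.4, 0, 0, 0, 0, 0, 0, 0.4], squeeze=35)

```text
time: 77.85
tool_pos: [0.4718, -0.1417, 0.0444]
tcp_rot: [3.141, -0.068, 0.002]
wrist_force: [-1.3, 0.5, 5.6]
width: 0.636
```

```bash
python3 jp.py 1 -95 40
```

```text
tool in jig mm 2.0 -95.0
pos [ 0.4718 -0.1417  0.0444] th -0.043 tilt 0.001 w 0.636 F [-1.3  0.5  5.6] t 77.85
az total -0.009 | after turn shift units [-0.033 -0.001  0.146] | if no turn [-0.033 -0.002  0.146]
```

Emit:
arm_command(steps=[0, 0, -0.3, 0, 0, 0, 0.4, 0, 0, -0.6, 0, 0, 0, 0.4, 0, 0, -1, 0, 0, 0, 0.4, 0, 0, -1, 0, 0, 0, 0.4, 0, 0, -1, 0, 0, 0, 0.4, 0, 0, 0, 0, 0, -0.6, 0.4, 0, 0, 0, 0, 0, -0.67, 0.4, 0, 0, 0, 0, 0, 0, 0.4], squeeze=40)

```text
time: 78.85
tool_pos: [0.4709, -0.1414, 0.1605]
tcp_rot: [-3.138, -0.14, 0.001]
wrist_force: [0.1, 0.4, -1.2]
width: 0.634
```

```bash
python3 plan.py .593 .253 .16 .09; python3 - <<'E'
from jp import *
cs=cam("scene")
gcrop(cs,190,130,290,250,6,"e2.png")
E
```

```text
pos [ 0.4709 -0.1414  0.1605] th 0.0891 tilt 0.0005 w 0.634 F [ 0.1  0.4 -1.2] t 78.85
az total -0.008 | after turn shift units [  5.235 -12.726   0.018] | if no turn [  5.223 -12.731   0.02 ]
```

13 rows of (0.4, −0.98).

Emit:
arm_command(steps=[0.4, -0.98, 0, 0, 0, 0, 0.4, 0.4, -0.98, 0, 0, 0, 0, 0.4, 0.4, -0.98, 0, 0, 0, 0, 0.4, 0.4, -0.98, 0, 0, 0, 0, 0.4, 0.4, -0.98, 0, 0, 0, 0, 0.4, 0.4, -0.98, 0, 0, 0, 0, 0.4, 0.4, -0.98, 0, 0, 0, 0, 0.4, 0.4, -0.98, 0, 0, 0, 0, 0.4, 0.4, -0.98, 0, 0, 0, 0, 0.4, 0.4, -0.98, 0, 0, 0, 0, 0.4])

```text
time: 80.15
tool_pos: [0.5643, 0.163, 0.1602]
tcp_rot: [3.138, 0.139, -0.001]
wrist_force: [0.7, -0.0, -0.7]
width: 0.638
```

Emit:
arm_command(steps=[0.4, -0.98, 0, 0, 0, 0, 0.4, 0.4, -0.98, 0, 0, 0, 0, 0.4, 0.4, -0.97, 0, 0, 0, 0, 0.4, 0, 0, 0, 0, 0, 0, 0.4, 0, 0, 0.8, 0, 0, 0, 0.4, 0, 0, 0.8, 0, 0, 0, 0.4, 0, 0, 0.8, 0, 0, 0, 0.4, 0, 0, 0, 0, 0, 0, 0.4])

```text
time: 81.15
tool_pos: [0.5897, 0.2511, 0.0857]
tcp_rot: [3.136, 0.139, -0.01]
wrist_force: [0.0, -0.2, -1.1]
width: 0.639
```

```bash
python3 plan.py .593 .253 .0165 .09; python3 - <<'E'
from jp import *
cs=cam("scene")
gcrop(cs,300,150,430,290,5,"e2.png")
E
```

```text
pos [0.5897 0.2511 0.0857] th 0.0888 tilt 0.0065 w 0.639 F [ 0.  -0.2 -1.1] t 81.15
az total -0.011 | after turn shift units [ 0.114 -0.053  2.307] | if no turn [ 0.128 -0.058  2.306]
```

Emit:
arm_command(steps=[0.11, -0.05, 0.7, 0, 0, 0, 0.4, 0, 0, 0.7, 0, 0, 0, 0.4, 0, 0, 0.5, 0, 0, 0, 0.4, 0, 0, 0.2, 0, 0, 0, 0.4, 0, 0, 0, 0, 0, 0, 0.4])

```text
time: 81.82
tool_pos: [0.595, 0.2545, 0.0248]
tcp_rot: [3.138, 0.141, -0.002]
wrist_force: [0.9, -0.2, -0.8]
width: 0.633
```

Emit:
arm_command(steps=[0, 0, 0.13, 0, 0, 0, 0.4, 0, 0, 0.1, 0, 0, 0, 0.4, 0, 0, 0.05, 0, 0, 0, 0.4, 0, 0, 0, 0, 0, 0, 0.4])

```text
time: 82.32
tool_pos: [0.5955, 0.2546, 0.0173]
tcp_rot: [3.138, 0.141, -0.0]
wrist_force: [1.3, 0.0, -0.9]
width: 0.641
```

Emit:
arm_command(steps=[0, 0, 0.05, 0, 0, 0, 0.4, 0, 0, 0.05, 0, 0, 0, 0.4, 0, 0, 0, 0, 0, 0, 0.4])

```text
time: 82.7
tool_pos: [0.5958, 0.2548, 0.0164]
tcp_rot: [-3.138, -0.141, -0.001]
wrist_force: [-4.2, -2.7, 9.9]
width: 0.637
```

Contact; release.

Emit:
arm_command(steps=[0, 0, 0, 0, 0, 0, 0.75, 0, 0, 0, 0, 0, 0, 0.8, 0, 0, 0, 0, 0, 0, 0.85, 0, 0, -0.6, 0, 0, 0, 0.85, 0, 0, -1, 0, 0, 0, 0.85, 0, 0, -1, 0, 0, 0, 1, 0, 0, -1, 0, 0, 0, 1, 0, 0, -1, 0, 0, 0, 1, 0, 0, 0, 0, 0, 0, 1])

```text
time: 83.82
tool_pos: [0.5983, 0.2557, 0.1574]
tcp_rot: [-3.136, -0.141, -0.012]
wrist_force: [1.2, -0.2, -0.1]
width: 0.998
```

```bash
python3 jp.py 1 -57 155; python3 - <<'E'
from workcell import bot;import cv2
for n in ["top","scene"]:
    c=bot.read_camera(n);cv2.imwrite(f"pics/plC_{n}.png",c["img"][:,:,::-1])
E
```

```text
tool in jig mm 111.6 307.3
pos [0.5983 0.2557 0.1574] th 0.0899 tilt 0.0082 w 0.998 F [ 1.2 -0.2 -0.1] t 83.83
az total 1.26 | after turn shift units [-3.687 12.142  0.079] | if no turn [-5.253 11.552  0.012]
```

View pics/plC_scene.png

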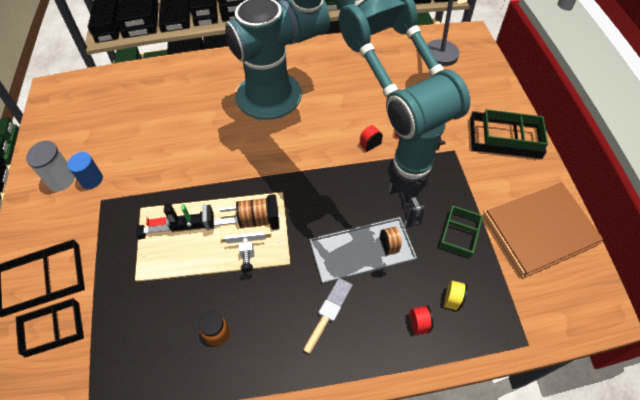

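View pics/plC_top.png

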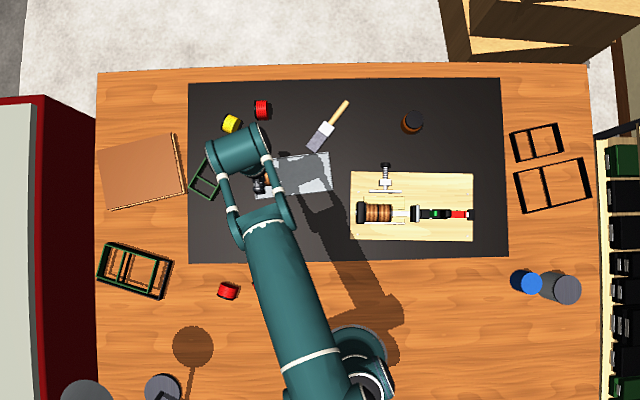

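C stands in the tray (392,240); A and B still stand in the jig.

Emit:
arm_command(steps=[0, 0, 0, 0, 0, 0.63, 1, 0, 0, 0, 0, 0, 0.63, 1, -0.3, 0.98, 0, 0, 0, 0, 1, -0.3, 0.98, 0, 0, 0, 0, 1, -0.3, 0.98, 0, 0, 0, 0, 1, -0.3, 0.98, 0, 0, 0, 0, 1, -0.3, 0.98, 0, 0, 0, 0, 1, -0.3, 0.98, 0, 0, 0, 0, 1, -0.3, 0.98, 0, 0, 0, 0, 1, -0.3, 0.98, 0, 0, 0, 0, 1])

```text
time: 85.18
tool_pos: [0.5119, 0.0218, 0.1505]
tcp_rot: [3.141, -0.066, -0.005]
wrist_force: [0.4, 0.7, 0.6]
width: 1.0
```

Emit:
arm_command(steps=[-0.3, 0.98, 0, 0, 0, 0, 1, -0.3, 0.98, 0, 0, 0, 0, 1, -0.3, 0.98, 0, 0, 0, 0, 1, -0.3, 0.98, 0, 0, 0, 0, 1, 0, 0, 0, 0, 0, 0, 1, 0, 0, 0, 0, 0, 0, 1])

```text
time: 85.92
tool_pos: [0.4723, -0.0928, 0.1514]
tcp_rot: [-3.14, 0.067, 0.002]
wrist_force: [0.5, 0.1, -0.4]
width: 0.998
```

```bash
python3 jp.py 1 -57 100
```

```text
tool in jig mm 0.3 -46.2
pos [ 0.4723 -0.0928  0.1514] th -0.0426 tilt 0.0018 w 0.998 F [ 0.5  0.1 -0.4] t 85.92
az total -0.005 | after turn shift units [0.022 0.36  1.712] | if no turn [0.025 0.361 1.712]
```

Emit:
arm_command(steps=[0.02, 0.4, 0.5, 0, 0, 0, 1, 0, 0, 0.8, 0, 0, 0, 1, 0, 0, 0.4, 0, 0, 0, 1, 0, 0, 0, 0, 0, 0, 1])

```text
time: 86.42
tool_pos: [0.4716, -0.1048, 0.0995]
tcp_rot: [-3.14, 0.065, 0.005]
wrist_force: [0.7, 0.1, 0.3]
width: 1.0
```

```bash
python3 jp.py 1 -57 44
```

```text
tool in jig mm 0.2 -58.2
pos [ 0.4716 -0.1048  0.0995] th -0.0414 tilt 0.0035 w 1.0 F [0.7 0.1 0.3] t 86.42
az total 0.005 | after turn shift units [ 0.026 -0.041  1.851] | if no turn [ 0.032 -0.04   1.851]
```

Emit:
arm_command(steps=[0.03, -0.04, 0.6, 0, 0, 0, 1, 0, 0, 0.6, 0, 0, 0, 1, 0, 0, 0.4, 0, 0, 0, 1, 0, 0, 0.25, 0, 0, 0, 1, 0, 0, 0, 0, 0, 0, 1])

```text
time: 87.05
tool_pos: [0.4735, -0.1041, 0.0453]
tcp_rot: [-3.141, 0.066, 0.001]
wrist_force: [0.5, 0.1, 0.1]
width: 1.002
```

Emit:
arm_command(steps=[0, 0, 0, 0, 0, 0, 0.7, 0, 0, 0, 0, 0, 0, 0.4, 0, 0, 0, 0, 0, 0, 0.4, 0, 0, 0, 0, 0, 0, 0.4, 0, 0, 0, 0, 0, 0, 0.4], squeeze=40)

```text
time: 87.68
tool_pos: [0.4745, -0.1044, 0.047]
tcp_rot: [3.141, -0.066, 0.002]
wrist_force: [-1.5, -0.3, 4.8]
width: 0.629
```

Emit:
arm_command(steps=[0, 0, -0.3, 0, 0, 0, 0.4, 0, 0, -0.5, 0, 0, 0, 0.4, 0, 0, -0.7, 0, 0, 0, 0.4, 0, 0, -0.9, 0, 0, 0, 0.4, 0, 0, -0.9, 0, 0, 0, 0.4, 0, 0, -0.5, 0, 0, 0, 0.4, 0, 0, 0, 0, 0, -0.63, 0.4, 0, 0, 0, 0, 0, -0.64, 0.4, 0, 0, 0, 0, 0, 0, 0.4])

```text
time: 88.8
tool_pos: [0.4736, -0.1041, 0.1598]
tcp_rot: [-3.138, -0.142, 0.0]
wrist_force: [-0.3, 0.6, -0.8]
width: 0.631
```

```bash
python3 plan.py .599 .183 .16 .09;python3 - <<'E'
from workcell import bot;import cv2
c=bot.read_camera("scene");cv2.imwrite(f"pics/liftB.png",cv2.resize(c["img"][120:320,100:420,::-1],(800,500)))
E
```

```text
pos [ 0.4736 -0.1041  0.1598] th 0.0902 tilt 0.0003 w 0.631 F [-0.3  0.6 -0.8] t 88.8
az total 0.002 | after turn shift units [ 5.023e+00 -9.155e+00 -6.000e-03] | if no turn [ 5.025e+00 -9.154e+00 -6.000e-03]
```

View pics/liftB.png

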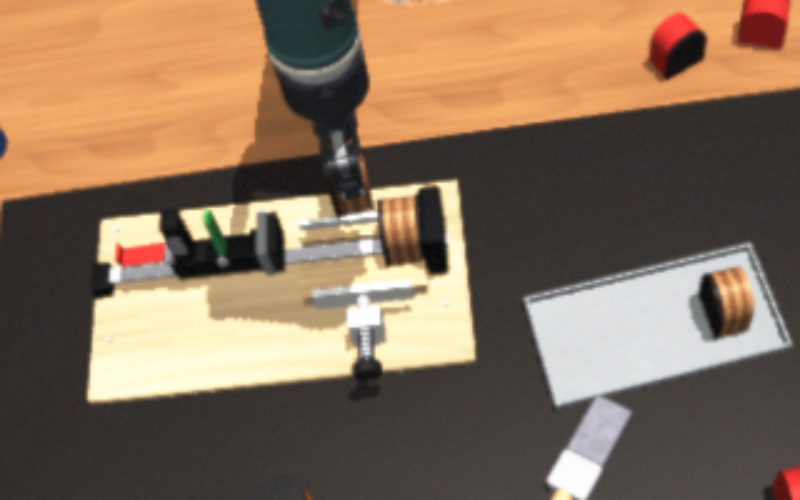

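B is held, A remains upright in the jig, and C stands in the tray.

Emit:
arm_command(steps=[0.5, -0.9, 0, 0, 0, 0, 0.4, 0.5, -0.92, 0, 0, 0, 0, 0.4, 0.5, -0.92, 0, 0, 0, 0, 0.4, 0.5, -0.92, 0, 0, 0, 0, 0.4, 0.5, -0.92, 0, 0, 0, 0, 0.4, 0.5, -0.92, 0, 0, 0, 0, 0.4, 0.5, -0.92, 0, 0, 0, 0, 0.4, 0.5, -0.92, 0, 0, 0, 0, 0.4, 0.5, -0.92, 0, 0, 0, 0, 0.4, 0.5, -0.9, 0, 0, 0, 0, 0.4])

```text
time: 90.1
tool_pos: [0.5984, 0.1841, 0.1594]
tcp_rot: [3.138, 0.141, -0.001]
wrist_force: [0.5, 0.1, -1.7]
width: 0.628
```

Emit:
arm_command(steps=[0, 0, 0, 0, 0, 0, 0.4, 0, 0, 0.9, 0, 0, 0, 0.4, 0, 0, 0.9, 0, 0, 0, 0.4, 0, 0, 0.6, 0, 0, 0, 0.4, 0, 0, 0, 0, 0, 0, 0.4])

```text
time: 90.72
tool_pos: [0.5965, 0.1822, 0.0857]
tcp_rot: [3.137, 0.142, -0.007]
wrist_force: [0.1, -0.2, -1.7]
width: 0.629
```

```bash
python3 plan.py .599 .183 .019 .09
```

```text
pos [0.5965 0.1822 0.0857] th 0.0902 tilt 0.0044 w 0.629 F [ 0.1 -0.2 -1.7] t 90.72
az total 0.002 | after turn shift units [ 0.087 -0.02   2.224] | if no turn [ 0.096 -0.022  2.223]
```

Emit:
arm_command(steps=[0.05, 0, 0.8, 0, 0, 0, 0.4, 0, 0, 0.7, 0, 0, 0, 0.4, 0, 0, 0.4, 0, 0, 0, 0.4, 0, 0, 0.15, 0, 0, 0, 0.4, 0, 0, 0.1, 0, 0, 0, 0.4, 0, 0, 0, 0, 0, 0, 0.4])

```text
time: 91.48
tool_pos: [0.6001, 0.1833, 0.0237]
tcp_rot: [-3.138, -0.143, -0.001]
wrist_force: [0.3, 0.4, -1.1]
width: 0.633
```

Emit:
arm_command(steps=[0, 0, 0.1, 0, 0, 0, 0.4, 0, 0, 0.08, 0, 0, 0, 0.4, 0, 0, 0.05, 0, 0, 0, 0.4, 0, 0, 0, 0, 0, 0, 0.4])

```text
time: 91.98
tool_pos: [0.6002, 0.1834, 0.019]
tcp_rot: [-3.138, -0.143, -0.001]
wrist_force: [-5.5, -1.0, 12.6]
width: 0.633
```

Emit:
arm_command(steps=[0, 0, 0, 0, 0, 0, 0.75, 0, 0, 0, 0, 0, 0, 0.8, 0, 0, 0, 0, 0, 0, 0.85, 0, 0, -0.6, 0, 0, 0, 0.85, 0, 0, -1, 0, 0, 0, 0.85, 0, 0, -1, 0, 0, 0, 1, 0, 0, -1, 0, 0, 0, 1, 0, 0, -1, 0, 0, 0, 1, 0, 0, 0, 0, 0, 0.63, 1, 0, 0, 0, 0, 0, 0.63, 1])

```text
time: 93.22
tool_pos: [0.6006, 0.1835, 0.1568]
tcp_rot: [-3.14, 0.068, -0.005]
wrist_force: [0.1, 0.2, -0.7]
width: 1.001
```

```bash
python3 jp.py 1 -19 155; python3 - <<'E'
from workcell import bot;import cv2
c=bot.read_camera("scene");cv2.imwrite(f"pics/plB.png",cv2.resize(c["img"][120:320,120:440,::-1],(800,500)))
E
```

```text
tool in jig mm 117.0 235.2
pos [0.6006 0.1835 0.1568] th -0.0432 tilt 0.003 w 1.001 F [ 0.1  0.2 -0.7] t 93.22
az total -0.011 | after turn shift units [-3.866  8.474  0.061] | if no turn [-3.856  8.478  0.042]
```

View pics/plB.png

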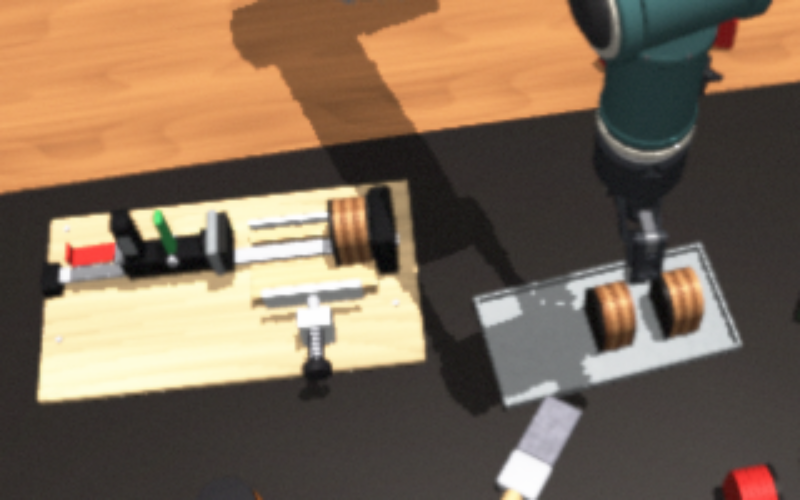

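C and B stand in the tray; A is next.

Emit:
arm_command(steps=[-0.43, 0.94, 0, 0, 0, 0, 1, -0.43, 0.94, 0, 0, 0, 0, 1, -0.43, 0.94, 0, 0, 0, 0, 1, -0.43, 0.94, 0, 0, 0, 0, 1, -0.43, 0.94, 0, 0, 0, 0, 1, -0.43, 0.94, 0, 0, 0, 0, 1, -0.43, 0.94, 0, 0, 0, 0, 1, -0.43, 0.94, 0, 0, 0, 0, 1, -0.42, 0.95, 0, 0, 0, 0, 1, 0, 0, 0, 0, 0, 0, 1])

```text
time: 94.52
tool_pos: [0.4732, -0.0672, 0.1552]
tcp_rot: [3.14, -0.067, 0.001]
wrist_force: [-0.1, -0.5, 0.4]
width: 0.998
```

Emit:
arm_command(steps=[0, 0, 0.9, 0, 0, 0, 1, 0, 0, 0.8, 0, 0, 0, 1, 0, 0, 0, 0, 0, 0, 1, 0, 0, 0, 0, 0, 0, 1])

```text
time: 95.02
tool_pos: [0.4746, -0.0655, 0.1044]
tcp_rot: [3.141, -0.063, 0.002]
wrist_force: [0.1, -0.6, 0.4]
width: 1.0
```

```bash
python3 jp.py 1 -19 45
```

```text
tool in jig mm 1.5 -18.9
pos [ 0.4746 -0.0655  0.1044] th -0.0402 tilt 0.0014 w 1.0 F [ 0.1 -0.6  0.4] t 95.03
az total 0.018 | after turn shift units [-0.018  0.005  1.982] | if no turn [-0.021  0.005  1.982]
```

Emit:
arm_command(steps=[0, 0.03, 0.6, 0, 0, 0, 1, 0, 0, 0.6, 0, 0, 0, 1, 0, 0, 0.5, 0, 0, 0, 1, 0, 0, 0.25, 0, 0, 0, 1, 0, 0, 0, 0, 0, 0, 1])

```text
time: 95.65
tool_pos: [0.4734, -0.0667, 0.0447]
tcp_rot: [-3.141, 0.064, 0.001]
wrist_force: [-0.1, 0.5, -0.2]
width: 1.001
```

Emit:
arm_command(steps=[0, 0, 0, 0, 0, 0, 0.7, 0, 0, 0, 0, 0, 0, 0.4, 0, 0, 0, 0, 0, 0, 0.4, 0, 0, 0, 0, 0, 0, 0.4, 0, 0, 0, 0, 0, 0, 0.4])

```text
time: 96.28
tool_pos: [0.4743, -0.067, 0.046]
tcp_rot: [3.141, -0.064, 0.002]
wrist_force: [-2.8, 0.1, 5.5]
width: 0.631
```

Emit:
arm_command(steps=[0, 0, -0.3, 0, 0, 0, 0.4, 0, 0, -0.5, 0, 0, 0, 0.4, 0, 0, -0.7, 0, 0, 0, 0.4, 0, 0, -0.9, 0, 0, 0, 0.4, 0, 0, -0.9, 0, 0, 0, 0.4, 0, 0, -0.5, 0, 0, 0, 0.4, 0, 0, 0, 0, 0, -0.63, 0.4, 0, 0, 0, 0, 0, -0.63, 0.4, 0, 0, 0, 0, 0, 0, 0.4])

```text
time: 97.4
tool_pos: [0.4733, -0.0667, 0.1589]
tcp_rot: [-3.138, -0.142, 0.0]
wrist_force: [-0.2, -0.3, -0.4]
width: 0.631
```

```bash
python3 plan.py .606 .113 .16 .09
```

```text
pos [ 0.4733 -0.0667  0.1589] th 0.0902 tilt 0.0004 w 0.631 F [-0.2 -0.3 -0.4] t 97.4
az total 0.002 | after turn shift units [ 4.942 -5.568 -0.037] | if no turn [ 4.943 -5.567 -0.038]
```

Emit:
arm_command(steps=[0.7, -0.8, 0, 0, 0, 0, 0.4, 0.7, -0.8, 0, 0, 0, 0, 0.4, 0.7, -0.8, 0, 0, 0, 0, 0.4, 0.7, -0.8, 0, 0, 0, 0, 0.4, 0.7, -0.8, 0, 0, 0, 0, 0.4, 0.7, -0.8, 0, 0, 0, 0, 0.4, 0.74, -0.77, 0, 0, 0, 0, 0.4, 0, 0, 0, 0, 0, 0, 0.4])

```text
time: 98.4
tool_pos: [0.6069, 0.1147, 0.1586]
tcp_rot: [-3.138, -0.144, -0.0]
wrist_force: [0.1, -1.3, -1.3]
width: 0.63
```

Emit:
arm_command(steps=[0, 0, 0.9, 0, 0, 0, 0.4, 0, 0, 0.9, 0, 0, 0, 0.4, 0, 0, 0.6, 0, 0, 0, 0.4, 0, 0, 0, 0, 0, 0, 0.4, 0, 0, 0, 0, 0, 0, 0.4])

```text
time: 99.02
tool_pos: [0.6067, 0.1129, 0.0878]
tcp_rot: [-3.138, -0.142, -0.002]
wrist_force: [1.0, -0.0, -0.7]
width: 0.632
```

```bash
python3 plan.py .606 .113 .019 .09
```

```text
pos [0.6067 0.1129 0.0878] th 0.0905 tilt 0.0013 w 0.632 F [ 1.  -0.  -0.7] t 99.03
az total 0.005 | after turn shift units [-0.023 -0.004  2.294] | if no turn [-0.026 -0.004  2.294]
```

Emit:
arm_command(steps=[0, 0, 0.8, 0, 0, 0, 0.4, 0, 0, 0.7, 0, 0, 0, 0.4, 0, 0, 0.4, 0, 0, 0, 0.4, 0, 0, 0.15, 0, 0, 0, 0.4, 0, 0, 0.1, 0, 0, 0, 0.4, 0, 0, 0, 0, 0, 0, 0.4])

```text
time: 99.78
tool_pos: [0.6064, 0.1131, 0.0227]
tcp_rot: [-3.138, -0.143, -0.001]
wrist_force: [-0.4, 0.3, -0.8]
width: 0.636
```

Emit:
arm_command(steps=[0, 0, 0.1, 0, 0, 0, 0.4, 0, 0, 0.05, 0, 0, 0, 0.4, 0, 0, 0, 0, 0, 0, 0.4])

```text
time: 100.15
tool_pos: [0.6062, 0.1131, 0.0181]
tcp_rot: [-3.138, -0.143, -0.001]
wrist_force: [-0.5, 0.3, -0.2]
width: 0.629
```

Emit:
arm_command(steps=[0, 0, 0.04, 0, 0, 0, 0.4, 0, 0, 0.04, 0, 0, 0, 0.4, 0, 0, 0, 0, 0, 0, 0.4])

```text
time: 100.52
tool_pos: [0.6063, 0.1131, 0.018]
tcp_rot: [-3.138, -0.143, -0.0]
wrist_force: [-6.1, -0.3, 13.2]
width: 0.634
```

Emit:
arm_command(steps=[0, 0, 0, 0, 0, 0, 0.75, 0, 0, 0, 0, 0, 0, 0.8, 0, 0, 0, 0, 0, 0, 0.85, 0, 0, -0.6, 0, 0, 0, 0.85, 0, 0, -1, 0, 0, 0, 0.85, 0, 0, -1, 0, 0, 0, 1, 0, 0, -1, 0, 0, 0, 1, 0, 0, -1, 0, 0, 0, 1, 0, 0, -1, 0, 0, 0, 1, -0.5, 0, -0.5, 0, 0, 0, 1])

```text
time: 101.78
tool_pos: [0.593, 0.1119, 0.2025]
tcp_rot: [-3.138, -0.143, -0.009]
wrist_force: [-0.8, -0.3, 0.1]
width: 1.003
```

Emit:
arm_command(steps=[-1, 1, 0, 0, 0, 0, 1, -1, 1, 0, 0, 0, 0, 1, -1, 1, 0, 0, 0, 0, 1, 0, 1, 0, 0, 0, 0, 1, 0, 1, 0, 0, 0, 0, 1, 0, 1, 0, 0, 0, 0, 1, 0, 1, 0, 0, 0, 0, 1, 0, 0, 0, 0, 0, 0, 1, 0, 0, 0, 0, 0, 0, 1, 0, 0, 0, 0, 0, 0, 1])

```text
time: 103.02
tool_pos: [0.5205, -0.1047, 0.1988]
tcp_rot: [-3.138, -0.144, -0.0]
wrist_force: [-0.5, 0.0, -0.2]
width: 0.997
```

```bash
python3 - <<'E'
from workcell import bot;import cv2
c=bot.read_camera("scene");cv2.imwrite(f"pics/endS.png",cv2.resize(c["img"][120:370,100:500,::-1],(800,500)))
c=bot.read_camera("top");cv2.imwrite(f"pics/endT.png",cv2.resize(c["img"][60:270,170:490,::-1],(800,525)))
s=bot.read_state();print(s["time"],s["tool_pos"],s["wrist_force"])
E
```

```text
103.125 [ 0.52046348 -0.10473155  0.19858408] [-0.05457572 -0.3478834   0.13709021]
```

View pics/endS.png

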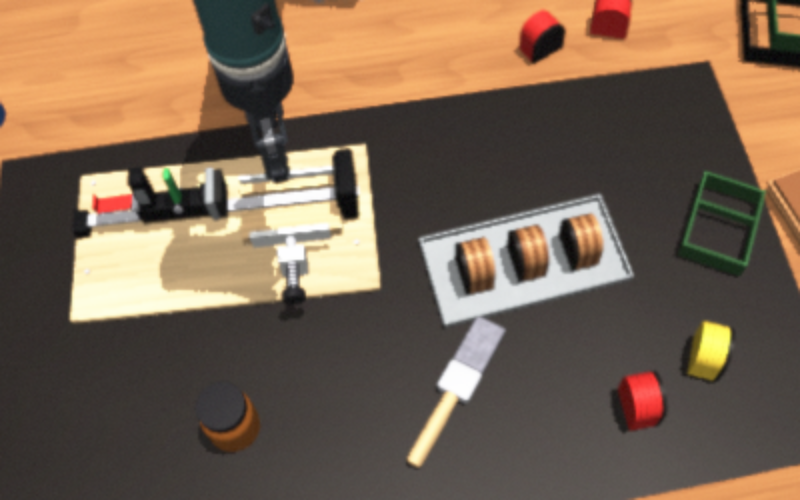

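View pics/endT.png

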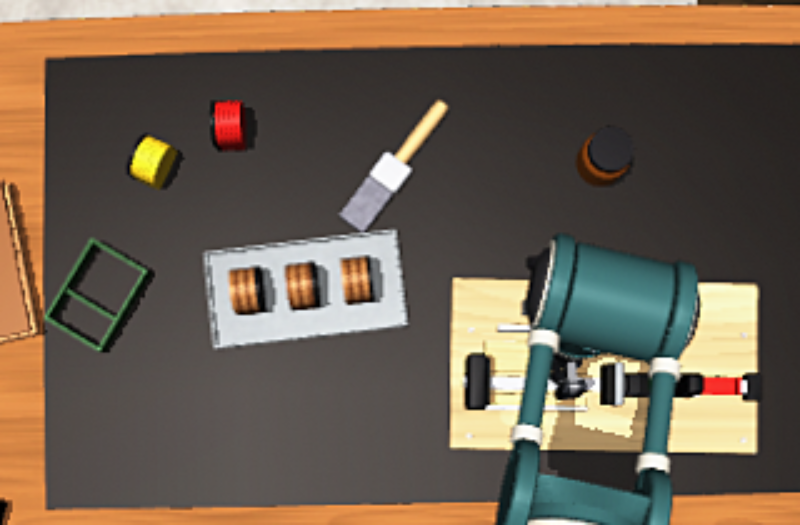

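All three blanks stand upright in the tray (scene crop (475,265), (529,252), (582,241)). The clamp head is back, the plunger is out, and the jar, brush and die look untouched.

```bash
python3 -c "
from workcell import bot
print(bot.finish_job())"
```

```text
the job is handed in; nothing more can be done
None
```

I pressed all three heel blanks in the jig and stood them in the grey tray. I handed the job in at about 103 s of the 210 s limit; it reports no verdict.

- **Pressing:** I stood the blanks in a row on the bed and pushed the plunger to its hard stop (24 N). I squeezed the trigger until it stalled and left the row clamped, hand off, for about 4 s. Then I pressed the release lever, dragged the clamp head back to its stop, and placed the blanks one at a time, feeling for the tray floor before letting go.
- **Last checks:** The final scene and top pictures show all three blanks upright inside the tray rim, the clamp head back and the plunger out. The jar, brush and cutting die look unmoved. The gripper was open about 0.2 m above the bench and read no contact force.
- **Not measured:** I had no direct reading of the clamp force or the joint values. The firm squeeze, plunger stroke and head position are inferred from the stall, the hard stops, the wrist force and the pictures. No check failed.

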